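Load the tube carrier and bolt its gate

ROBOT

A 7-joint arm with a two-finger parallel gripper is mounted at the origin on a cart in front of the work surface, level with it; the furniture and walls round the work are solid. World frame = base frame: x ahead of the robot, y to its left, z up, the work surface at z = 0. Lengths are in m, angles in degrees, forces in N, time in s.
With the tool pointing down it reaches from about 0.425 to 0.875 m from the base axis. Payload 4.7 kg.
Tool frame: the origin (TCP) lies at the very end of the fingers, on their centre line; the grasp point (between the pads) lies 19 mm behind it; z points along the fingers, y is the line along which they close (so a half turn about z gives the same grasp; the last joint's range is limited). The gripper opens to 87 mm and grips with 3 to 60 N. Pads are 19 mm wide; open, the fingers measure 117 mm over their backs; the gripper's body (75 mm by 190 mm) begins 51 mm behind the grasp point.
Start: joints at [-67.603, 18.392, -4.016, 83.108, 1.295, 78.541, -3.26], TCP at [0.239, 0.604, 0.19] pointing down, gripper open.
Joint ranges: [-163.93, 163.93], [-17.29, 119.83], [-79.2, 71.16], [3.27, 140.29], [-89.18, 269.18], [5.43, 117.66], [-154.24, 154.24]. Speed limits (degrees/s): [147.25, 147.25, 180, 180, 180, 180, 180].

INTERFACE

Orientations are given as [roll, pitch, yaw] about the fixed x, y, z axes, in that order (R = Rz(yaw) Ry(pitch) Rx(roll)).
In Python, from cell import get_obs, eyes, env gives the robot as it stands.
- The arm moves only by the tool servo_tool, never from a script. Its argument "series" is a list that holds one entry, the list of rows, each a list of 7 numbers: the shift along the tool's x, y, z in units of 300 mm (1.0 is 300 mm), then the turn, a rotation vector about the tool's x, y, z in units of pi rad (1.0 is pi rad), then the opening, from 0 (shut) to 1 (fully open). In form: [[[tx, ty, tz, wx, wy, wz, gripper], ...]]. A call has 1 to 12 rows; each row is the pose to reach, as a shift and turn from the pose commanded when the call began, along the tool's axes at that moment, turning the shorter way round; what a row does not reach only later rows make up. A row lasts 1/12 s, in which the tool goes at most 41.7 mm and 7.16 degrees, less where a joint would pass 70% of its speed; a pose out of reach is approached as far as the arm can. A call with a number of a shift or a turn outside -1 to 1 is refused whole. A call with a gripper value outside its range is refused whole. The fingers move at their own pace and stop on an object; "grip_force" is the grip in N (left out, the last holds). Time passes only in rows, so rows that repeat a pose let the fingers close. It gives the time, the measured TCP pose, the force, the opening and the grip force at its end, in the units of the state.
- get_obs(): the state, without advancing time (a new reading comes with each control period).
- eyes.read_camera(name): name is "side" or "top"; returns a dict with "frame" (400x640x3 uint8, red, green, blue), "depth" (400x640 float32, m along the optical axis (not along the pixel's ray), 0 where there is no reading), "fx", "fy", "cx", "cy" (pixels), "distortion" ([k1, k2, p1, p2, k3] as OpenCV has them; the pictures are not rectified), "origin" and "rotation" of the camera in the world. Camera axes: x right, y down, z forward; pixel columns grow to the right and rows downward; lengths in m; the calibration is good to about 2 mm. A picture is of the moment at which its call begins.
- env.sign_off(): hands the job in; it is judged then, once.
The state is a dict: "time_s": time; "qpos": joint angles; "joint_velocities": joint speeds; "effort": joint torques, N m; "tool_pos": TCP position; "tool_rot": TCP orientation; "force": force on the tool from outside, world axes, zero at the start; "wrist_torque": the same for the moment, N m; "grip_width": finger opening in m; "grasp_force": force on a finger pad.
Only numpy, scipy, OpenCV 4.12 (cv2) and the standard library are available. Lean on these libraries where they do the work, as an engineer would, in place of code of your own. Each camera call takes 0.05 s, during which the arm holds its last target. There are 200 camera calls.

TASK

Lift the handle of the carrier's locked gate bolt and draw the bolt all the way back, then lay every red-brown square tube offcut on the table into the blue carrier in a single row, butted tight against the end stop and against each other with no gaps. Then slide the bolt fully across the open end again and turn its handle down into the keeper notch. Do not disturb the other things on the table.

Things in the scene. Friction and masses are not known exactly. Their poses are not given: they have to be found in the camera images.
- carrier: Blue steel tray fixed to the table. Origin on the table under its middle, z up. The tubes lie in a row along its y axis, on a floor at z = 4 mm, between low fences (tops z = 12 mm; inner faces x = +-23 mm; y = -135 to +170 mm). The end stop across the +y end has its face at y = +160 mm, top z = 40 mm. The -y end is the open mouth that the gate bolt closes.
- stop_face (a point): Middle of the end stop's face (y = +160 mm, z = 24 mm in the carrier's frame, axes as the carrier's).
- mouth (a point): Middle of the carrier's open end, on the gate bolt's axis (x = 0, y = -170 mm, z = 26 mm in the carrier's frame, axes as the carrier's). The bolt is a 14 mm round rod along x. Its mount stands at x = -175 to -33 mm, a keeper staple for its tip at x = 33 to 47 mm; both y within 17 mm of this point, tops z = 44 mm.
- notch (a point): Keeper notch: 16 mm wide gap, centred at x = -75 mm, y = -190 mm in the carrier's frame (axes as the carrier's), in a steel guard rail beside the bolt (y = -197 to -183 mm, x = -167 to -43 mm, top z = 38 mm).
- bolt (a joint): Slide of the gate bolt along the carrier's +x, in m: 0 fully drawn back (rod clear of the mouth, handle at x = -150 mm in the carrier's frame), 0.075 fully across (rod tip in the keeper staple, handle at x = -75 mm, facing the notch). Friction about 2 N; stays where left.
- handle (a joint): Angle of the bolt's red handle about the rod's axis, in rad: 0 straight up, 1.4 turned down (towards the carrier's -y) into the keeper notch. The bolt can slide only while the handle is raised to less than about 0.8; at 1 or more it is caught by the guard. Light friction holds the handle where it is left. Handle: round bar, 12 mm thick, its end 68 mm from the rod's axis.
- handle_grip (a point): Middle of the handle's free part, 47 mm from the rod's axis, where to pinch it with the fingers closing along the carrier's x axis. z axis along the handle, outwards; x axis along the rod (the carrier's +x).
- tube_1: Square steel tube offcut, painted red-brown, 40 x 40 mm and 60 mm long, 4 mm wall, about 0.2 kg. Origin at its centre; x axis along its length. Lying on any long side, its centre is 20 mm above its support. May be absent.
- tube_2: Square steel tube offcut, painted red-brown, 40 x 40 mm and 60 mm long, 4 mm wall, about 0.2 kg. Origin at its centre; x axis along its length. Lying on any long side, its centre is 20 mm above its support. May be absent.
- tube_3: Square steel tube offcut, painted red-brown, 40 x 40 mm and 60 mm long, 4 mm wall, about 0.2 kg. Origin at its centre; x axis along its length. Lying on any long side, its centre is 20 mm above its support. May be absent.
- tube_4: Square steel tube offcut, painted red-brown, 40 x 40 mm and 60 mm long, 4 mm wall, about 0.2 kg. Origin at its centre; x axis along its length. Lying on any long side, its centre is 20 mm above its support. May be absent.
- tube_5: Square steel tube offcut, painted red-brown, 40 x 40 mm and 60 mm long, 4 mm wall, about 0.2 kg. Origin at its centre; x axis along its length. Lying on any long side, its centre is 20 mm above its support. May be absent.
- coupon_3: Dark welded steel coupon, 30 x 60 x 14 mm, at the left; origin under its middle. Bystander: leave alone.
- spanner: Steel spanner, 26 x 180 x 7 mm, at the left; origin under its middle. Bystander: leave alone.
There are look-alikes about, which are no part of the job. Leave any green or purple look-alike of the tube_4 alone.

How it is judged:
By the outcome, as a careful person would: the job done as asked, in the order asked, and still so for the second after the job is handed in, with the robot touching nothing.
Of tube_1, tube_2, tube_3, tube_4, tube_5 only 3 to 5 are there at a start; the rules pass over those that are not, and their reading is None.
At some moment in a run one of tube_1, tube_2, tube_3, tube_4, tube_5 may be knocked a few centimetres aside while the robot is not near it.
Once in a run the grip may slacken for a moment while it holds something.
It also fails if it takes over 210 s, if anything falls off the work surface, if the arm or the gripper's body presses on something with over 40 N, if the wrist force passes 120 N, or if a joint passes its speed limit or range.

## Working session

There is one attempt and no reset: what is moved stays moved. The work goes in short steps, Python scripts to look and compute and a tool call to move; the robot and the scene stay as the last step left them, time stands still between calls to the robot, and variables do not carry over. Pictures are saved under pics/ and viewed, at most 14 in all, crops included, and the job is handed in when it is done.

Besides the shell and the picture viewer there is one more tool, called after "Emit:" by a JSON object that holds its "name" and its "arguments". servo_tool: Moves the arm, as the interface text tells. Shifts and turns lie within -1 to 1; 1 stands for 300 mm of shift or pi rad of turn. Its arguments: {"type":"object","properties":{"series":{"type":"array"},"grip_force":{"type":"number"}},"required":["series"]}

```bash
ls; mkdir -p pics; python3 - <<'E'
from cell import get_obs, eyes, env
import cv2,numpy as np,pickle
o=get_obs();print(o)
for n in("top","side"):
    c=eyes.read_camera(n);pickle.dump(c,open(n+".pkl","wb"))
    cv2.imwrite(f"pics/{n}0.png",c["frame"][:,:,::-1])
    print(n,{k:c[k] for k in c if k not in("frame","depth")}, (c["depth"]>0).mean())
E
```

```text
pics
{'time_s': 0.0, 'qpos': array([-67.60194749,  18.4387068 ,  -4.01550813,  83.17336784,
         1.29601604,  78.54255022,  -3.25975203]), 'joint_velocities': array([ 0.05630505, -0.05235167, -0.00204694,  0.08907904,  0.02784552,
       -0.10359048, -0.01912544]), 'effort': array([ 3.63611298e-04, -4.91290569e+01, -4.03707353e-01, -3.12532532e+01,
       -6.38120086e-02,  4.37305472e-02,  1.70811836e-04]), 'tool_pos': array([0.23900878, 0.60380128, 0.18897904]), 'tool_rot': array([-1.79890676e+02,  6.78896663e-03,  1.58412098e+02]), 'force': array([-0.44671272, -0.50877507, -0.35035016]), 'wrist_torque': array([-0.02085518, -0.0303867 ,  0.01534293]), 'grasp_force': 0.0, 'grip_width': 0.08673330577044774}
top {'fx': 385.8439585715039, 'fy': 385.8439585715039, 'cx': 313.6439640630435, 'cy': 198.55141723501242, 'distortion': array([-0.07224442,  0.        ,  0.        ,  0.        ,  0.        ]), 'origin': array([0.33613507, 0.01446864, 1.21675874]), 'rotation': array([-169.44584299,   -1.4854808 ,  -91.19992942])} 0.9959375
side {'fx': 391.86657087019404, 'fy': 391.86657087019404, 'cx': 325.93913102690607, 'cy': 194.96155171418778, 'distortion': array([-0.02758961,  0.        ,  0.        ,  0.        ,  0.        ]), 'origin': array([0.4112152 , 1.12943053, 0.58676266]), 'rotation': array([-114.91601435,    1.28279579, -173.82190876])} 0.99553125
```

View pics/top0.png

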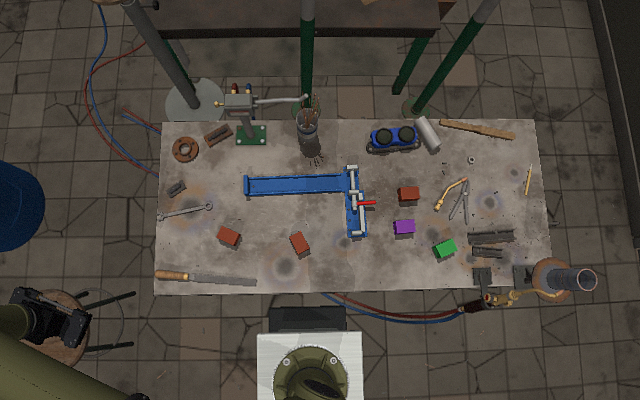

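View pics/side0.png

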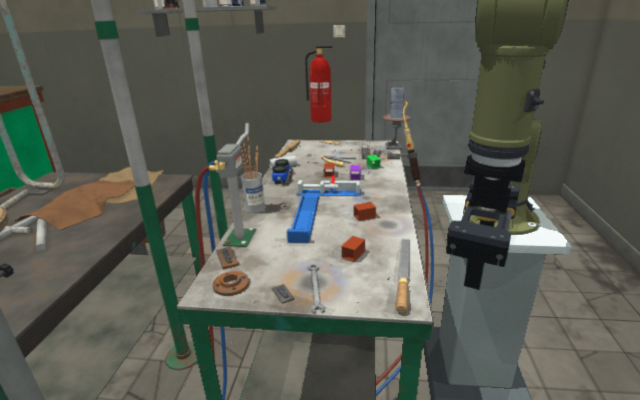

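Top: carrier spans (246,185)-(350,180), with the bolt on the right and its red handle at (367,203). There are red-brown tubes at (229,236), (300,243) and (408,193). The purple look-alike at (404,227) and the green one at (445,248) stay put. The side view agrees with this.

```bash
cat > h.py <<'E'
import cv2,numpy as np
from cell import get_obs, eyes, env
from scipy.spatial.transform import Rotation as R
def cam(n): return eyes.read_camera(n)
def K(c): return np.array([[c["fx"],0,c["cx"]],[0,c["fy"],c["cy"]],[0,0,1]])
def rays(c,uv):
    p=cv2.undistortPoints(np.asarray(uv,float).reshape(-1,1,2),K(c),c["distortion"]).reshape(-1,2)
    return np.c_[p,np.ones(len(p))]@R.from_euler("xyz",c["rotation"],degrees=True).as_matrix().T
def plane(c,uv,z):
    d=rays(c,uv); o=c["origin"]; return o+d*((z-o[2])/d[:,2])[:,None]
def cloud(c):
    v,u=np.mgrid[:400,:640]; d=rays(c,np.c_[u.ravel(),v.ravel()])
    return (c["origin"]+d*c["depth"].reshape(-1,1)).reshape(400,640,3)
def hsv(c): return cv2.cvtColor(c["frame"],cv2.COLOR_RGB2HSV)
def red(c):
    h=hsv(c); return (((h[...,0]<12)|(h[...,0]>174))&(h[...,1]>130)&(h[...,2]>60))
def blue(c):
    h=hsv(c); return (h[...,0]>100)&(h[...,0]<120)&(h[...,1]>130)&(h[...,2]>60)
def proj(c,P):
    Rm=R.from_euler("xyz",c["rotation"],degrees=True).as_matrix()
    q=(np.asarray(P,float).reshape(-1,3)-c["origin"])@Rm
    return cv2.projectPoints(q,np.zeros(3),np.zeros(3),K(c),c["distortion"])[0].reshape(-1,2)
def blobs(m,P,lo,hi,amin=12):
    m=(m&(P[...,2]>lo)&(P[...,2]<hi)&(P[...,0]>.2)&(P[...,0]<.95)&(abs(P[...,1])<.75)).astype(np.uint8)
    n,l,s,ce=cv2.connectedComponentsWithStats(m)
    for i in range(1,n):
        if s[i,4]>=amin:
            q=P[l==i]; r=cv2.minAreaRect((q[:,:2]*1000).astype(np.float32))
            print("px",ce[i].round(1),"n",s[i,4],"z",np.percentile(q[:,2],[5,50,95]).round(3),"mean",q[:,:2].mean(0).round(4),"rect",[np.round(x,1) for x in r])
E
cat > look.py <<'E'
from h import *
for n in("top","side"):
    c=cam(n);P=cloud(c);print(n)
    t=P[150:290,160:540] if n=="top" else P[200:230,330:345]
    print("table z",np.median(t[...,2])); 
    blobs(red(c),P,.03,.12);
    if n=="top": blobs(red(c),P,.006,.12); print("blue"); blobs(blue(c),P,-.01,.06,40)
E
python3 look.py
```

```text
top
table z 0.0010252422334912081
px [409.4 192.5] n 227 z [0.036 0.04  0.044] mean [ 0.5693 -0.3224] rect [array([ 569.4, -322.9]), array([38.8, 59.6]), np.float64(2.7)]
px [366.1 202.4] n 68 z [0.032 0.039 0.043] mean [ 0.5403 -0.1838] rect [array([ 540.6, -183.9]), array([12.1, 56.7]), np.float64(3.5)]
px [227.2 235.3] n 241 z [0.037 0.041 0.044] mean [0.4452 0.2448] rect [array([445.7, 245.2]), array([57.7, 38.9]), np.float64(64.7)]
px [298.8 242.2] n 249 z [0.037 0.041 0.044] mean [0.4205 0.0273] rect [array([420.6,  27.3]), array([59. , 38.5]), np.float64(27.2)]
px [486.1 296.9] n 15 z [0.051 0.059 0.065] mean [ 0.2421 -0.5323] rect [array([ 243.1, -532.5]), array([ 3.4, 15.2]), np.float64(78.6)]
px [181.8 140.9] n 22 z [0.008 0.011 0.019] mean [0.7587 0.4058] rect [array([758.9, 406.1]), array([17.8, 29.2]), np.float64(58.2)]
px [193.8 150.6] n 15 z [0.01  0.012 0.015] mean [0.7248 0.365 ] rect [array([724.8, 366.3]), array([23.6, 15.9]), np.float64(22.5)]
px [178.3 155.8] n 13 z [0.008 0.011 0.015] mean [0.7086 0.4153] rect [array([709.3, 417.1]), array([19.8, 13. ]), np.floa
[... 1119 characters left out ...]
e z -0.0002318773040522748
px [328.8 165.3] n 51 z [0.038 0.04  0.042] mean [ 0.5689 -0.3178] rect [array([ 570.1, -320.6]), array([35.3, 58.1]), np.float64(5.2)]
px [332.2 178.7] n 26 z [0.033 0.037 0.042] mean [ 0.543  -0.1862] rect [array([ 543.5, -185.8]), array([53. , 10.4]), np.float64(89.4)]
px [364.3 206.8] n 135 z [0.031 0.039 0.041] mean [0.4219 0.035 ] rect [array([421.6,  30.4]), array([58.6, 38.6]), np.float64(27.0)]
px [197.9 219.3] n 96 z [0.035 0.078 0.117] mean [0.8793 0.2183] rect [array([879.3, 218.3]), array([13.9, 11. ]), np.float64(29.5)]
px [353.2 243.3] n 199 z [0.031 0.039 0.041] mean [0.4467 0.2514] rect [array([447.8, 248. ]), array([57.8, 36.7]), np.float64(64.6)]
```

```bash
cat > car.py <<'E'
from h import *
c=cam("top");P=cloud(c);m=blue(c)
q=P[m&(P[...,2]<.06)&(P[...,0]<.68)&(P[...,0]>.35)&(abs(P[...,1])<.3)]
t=q[(q[:,1]>-.1)&(q[:,1]<.14)&(q[:,2]<.02)]
ys=np.arange(-.095,.14,.01); lo=[];hi=[]
for y in ys:
    s=t[abs(t[:,1]-y)<.006][:,0]; lo.append(s.min());hi.append(s.max())
for e in(lo,hi): print("edge fit",np.polyfit(ys,e,1),)
print("mid",np.polyfit(ys,(np.array(lo)+hi)/2,1), "width",np.mean(np.array(hi)-lo))
s=q[(q[:,2]>.025)&(q[:,1]>.1)]; print("stop",len(s),s.min(0),s.max(0),s.mean(0),np.polyfit(s[:,0],s[:,1],1) if len(s)>3 else"")
b=q[(q[:,0]<.55)]; print("mount blue",cv2.minAreaRect((b[:,:2]*1000).astype(np.float32)))
# top-height things near the bolt
g=P[(P[...,2]>.025)&(P[...,2]<.06)&(P[...,0]>.4)&(P[...,0]<.7)&(P[...,1]<-.1)&(P[...,1]>-.24)]
g=P[(~red(c))&(P[...,2]>.025)&(P[...,2]<.06)&(P[...,0]>.4)&(P[...,0]<.7)&(P[...,1]<-.1)&(P[...,1]>-.24)]
print("bolt asm",len(g),cv2.minAreaRect((g[:,:2]*1000).astype(np.float32)))
f=c["frame"][150:255,220:430]
cv2.imwrite("pics/crop1.png",cv2.resize(f,None,fx=3.8,fy=3.8,interpolation=2)[:,:,::-1])
E
python3 car.py
```

```text
edge fit [-0.04035259  0.58188841]
edge fit [-0.03812949  0.63881699]
mid [-0.03924104  0.6103527 ] width 0.0569730444361199
stop 75 [0.57571698 0.18567458 0.03374718] [0.63408937 0.19646518 0.04547128] [0.60403859 0.19100828 0.03986036] [0.01895556 0.17955839]
mount blue ((493.6474304199219, -154.84161376953125), (111.32909393310547, 61.21059799194336), 1.3682138919830322)
bolt asm 488 ((552.394287109375, -151.36721801757812), (221.1121826171875, 44.14358139038086), 2.0439367294311523)
```

View pics/crop1.png

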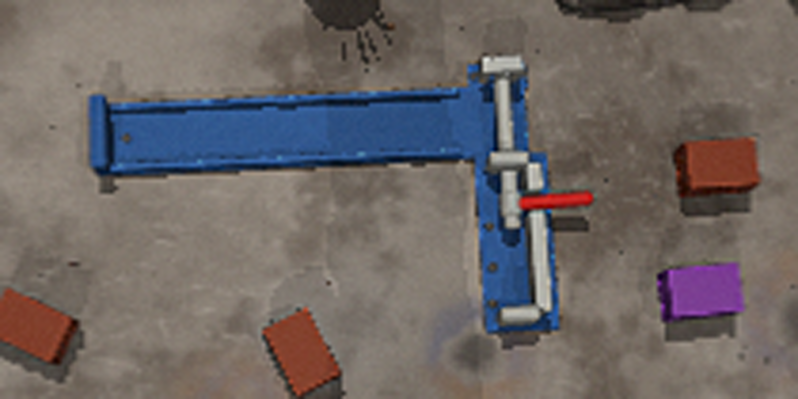

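Crop confirms: carrier trough, locked handle lying toward −y at (555,200), and red-brown tubes at (35,325), (300,350) and (720,165). The purple one at (700,292) is excluded. The carrier fit gives origin (0.610,0.026) and yaw 2.25°, which matches the bolt assembly.

```bash
cat > plan.py <<'E'
# args: waypoints "c,x,y,z[,dyaw]" carrier frame mm, or "w,x,y,z,yaw" world mm; prints tool-frame units from the present pose
import sys; from h import *
O=np.array([.610,.0261,0]);TH=2.25
o=get_obs();p=o["tool_pos"];r=R.from_euler("xyz",o["tool_rot"],degrees=True)
print("t",o["time_s"],"pos",p.round(4),"rot",o["tool_rot"].round(2),"f",o["force"].round(1),"w",round(o["grip_width"],4),"q7",o["qpos"][6].round(1))
C=R.from_euler("z",TH,degrees=True)
q=C.inv().apply(p-O)*1000; print("carrier mm",q.round(1))
for a in sys.argv[1:]:
    k,*v=a.split(",");v=list(map(float,v))
    if k=="c": T=O+C.apply(np.array(v[:3])/1000);yaw=TH+90+(v[3] if len(v)>3 else 0)
    else: T=np.array(v[:3])/1000;yaw=v[3]
    rt=R.from_euler("xyz",[180,0,yaw],degrees=True)
    print(a,"->",(r.inv().apply(T-p)/.3).round(4),((r.inv()*rt).as_rotvec()/np.pi).round(4))
E
python3 plan.py c,-75,-216.3,190 c,-75,-216.3,16
```

```text
t 0.25 pos [0.2391 0.6041 0.1896] rot [-179.95    0.    158.41] f [ 0.7 -0.1 -0.1] w 0.0871 q7 -3.3
carrier mm [-347.9  592.2  189.6]
c,-75,-216.3,190 -> [-1.9213e+00 -2.0973e+00  4.0000e-04] [-2.000e-04  2.000e-04  3.676e-01]
c,-75,-216.3,16 -> [-1.9213 -2.0968  0.5804] [-2.000e-04  2.000e-04  3.676e-01]
```

Emit:
{"name": "servo_tool", "arguments": {"series": [[[-0.07, -0.076, 0, 0, 0, 0, 1], [-0.14, -0.152, 0, 0, 0, 0, 1], [-0.21, -0.228, 0, 0, 0, 0, 1], [-0.28, -0.304, 0, 0, 0, 0, 1], [-0.35, -0.38, 0, 0, 0, 0, 1], [-0.42, -0.456, 0, 0, 0, 0, 1], [-0.49, -0.532, 0, 0, 0, 0, 1], [-0.56, -0.608, 0, 0, 0, 0, 1], [-0.63, -0.684, 0, 0, 0, 0, 1], [-0.7, -0.76, 0, 0, 0, 0, 1], [-0.77, -0.836, 0, 0, 0, 0, 1], [-0.84, -0.912, 0, 0, 0, 0, 1]]], "grip_force": 10}}

```text
time_s: 1.25
tool_pos: [0.3731, 0.2558, 0.1902]
tool_rot: [180.0, 0.0, 158.4]
force: [0.7, -0.3, 0.3]
grip_width: 0.0873
grasp_force: 0.0
```

Emit:
{"name": "servo_tool", "arguments": {"series": [[[-0.07, -0.076, 0, 0, 0, 0.03, 1], [-0.14, -0.152, 0, 0, 0, 0.06, 1], [-0.21, -0.228, 0, 0, 0, 0.09, 1], [-0.28, -0.304, 0, 0, 0, 0.12, 1], [-0.35, -0.38, 0, 0, 0, 0.15, 1], [-0.42, -0.456, 0, 0, 0, 0.18, 1], [-0.49, -0.532, 0, 0, 0, 0.21, 1], [-0.56, -0.608, 0, 0, 0, 0.24, 1], [-0.63, -0.684, 0, 0, 0, 0.27, 1], [-0.7, -0.76, 0, 0, 0, 0.3, 1], [-0.77, -0.836, 0, 0, 0, 0.33, 1], [-0.84, -0.912, 0, 0, 0, 0.367, 1]]]}}

```text
time_s: 2.25
tool_pos: [0.5068, -0.0913, 0.1903]
tool_rot: [180.0, -0.0, 92.1]
force: [0.7, 1.3, -0.7]
grip_width: 0.0869
grasp_force: 0.0
```

```bash
python3 plan.py c,-75,-216.3,60 c,-75,-216.3,16
```

```text
t 2.25 pos [ 0.5068 -0.0913  0.1903] rot [ 1.7996e+02 -2.0000e-02  9.2080e+01] f [ 0.7  1.3 -0.7] w 0.0869 q7 10.3
carrier mm [-107.7 -113.2  190.3]
c,-75,-216.3,60 -> [-0.3434  0.1097  0.4342] [ 0.0002 -0.0001 -0.0009]
c,-75,-216.3,16 -> [-0.3434  0.1096  0.5809] [ 0.0002 -0.0001 -0.0009]
```

Emit:
{"name": "servo_tool", "arguments": {"series": [[[-0.09, 0.028, 0, 0, 0, -0.001, 0.5], [-0.18, 0.056, 0, 0, 0, -0.001, 0.5], [-0.26, 0.084, 0, 0, 0, -0.001, 0.5], [-0.343, 0.11, 0, 0, 0, -0.001, 0.5], [-0.343, 0.11, 0.08, 0, 0, -0.001, 0.5], [-0.343, 0.11, 0.16, 0, 0, -0.001, 0.5], [-0.343, 0.11, 0.24, 0, 0, -0.001, 0.5], [-0.343, 0.11, 0.32, 0, 0, -0.001, 0.5], [-0.343, 0.11, 0.32, 0, 0, -0.001, 0.5]]]}}

```text
time_s: 3.0
tool_pos: [0.5401, -0.19, 0.0893]
tool_rot: [-179.5, -0.1, 92.5]
force: [-0.9, 0.6, -1.3]
grip_width: 0.0443
grasp_force: 0.0
```

```bash
python3 plan.py c,-75,-216.3,16; python3 - <<'E'
from h import *
c=cam("side");f=c["frame"][120:220,260:400]
cv2.imwrite("pics/s1.png",cv2.resize(f,None,fx=5,fy=5,interpolation=2)[:,:,::-1])
E
```

```text
t 3.0 pos [ 0.5401 -0.19    0.0893] rot [-1.7952e+02 -1.1000e-01  9.2530e+01] f [-0.9  0.6 -1.3] w 0.0443 q7 27.8
carrier mm [ -78.3 -213.2   89.3]
c,-75,-216.3,16 -> [-0.0109  0.0131  0.2443] [-0.0026 -0.0006  0.0016]
```

View pics/s1.png

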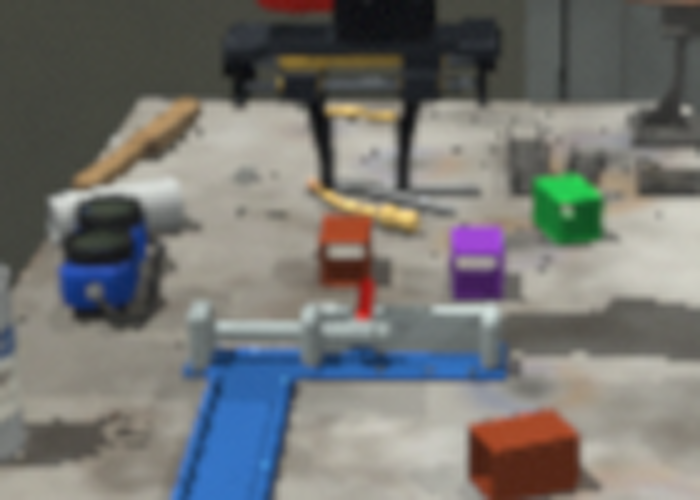

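Fingers straddle the handle at (365,295), between finger tips at (325,185) and (405,185). Now descending and pinching.

Emit:
{"name": "servo_tool", "arguments": {"series": [[[0, 0, 0.06, 0, 0, 0, 0.5], [0, 0, 0.12, 0, 0, 0, 0.5], [0, 0, 0.18, 0, 0, 0, 0.5], [0, 0, 0.24, 0, 0, 0, 0.5], [0, 0, 0.26, 0, 0, 0, 0.5], [0, 0, 0.26, 0, 0, 0, 0.5], [0, 0, 0.26, 0, 0, 0, 0], [0, 0, 0.26, 0, 0, 0, 0], [0, 0, 0.26, 0, 0, 0, 0], [0, 0, 0.26, 0, 0, 0, 0], [0, 0, 0.26, 0, 0, 0, 0], [0, 0, 0.26, 0, 0, 0, 0]]]}}

```text
time_s: 4.05
tool_pos: [0.544, -0.1913, 0.0165]
tool_rot: [180.0, -0.0, 92.5]
force: [-0.1, -0.1, -1.1]
grip_width: 0.0115
grasp_force: 0.0
```

```bash
python3 plan.py c,-75,-216,15 c,-75,-211.5,29 c,-75,-204,42 c,-75,-193,48.2 c,-75,-182,52.4
```

```text
t 4.05 pos [ 0.544  -0.1913  0.0165] rot [179.96  -0.    92.54] f [-0.1 -0.1 -1.1] w 0.0115 q7 30.8
carrier mm [ -74.5 -214.6   16.5]
c,-75,-216,15 -> [-0.0046 -0.0016  0.0049] [ 0.0002 -0.      0.0016]
c,-75,-211.5,29 -> [ 0.0104 -0.0015 -0.0418] [ 0.0002 -0.      0.0016]
c,-75,-204,42 -> [ 0.0354 -0.0013 -0.0851] [ 0.0002 -0.      0.0016]
c,-75,-193,48.2 -> [ 0.0721 -0.0011 -0.1058] [ 0.0002 -0.      0.0016]
c,-75,-182,52.4 -> [ 0.1088 -0.001  -0.1198] [ 0.0002 -0.      0.0016]
```

Emit:
{"name": "servo_tool", "arguments": {"series": [[[0.003, 0, -0.015, 0, 0, 0, 0], [0.008, 0, -0.03, 0, 0, 0, 0], [0.015, 0, -0.044, 0, 0, 0, 0], [0.023, 0, -0.058, 0, 0, 0, 0], [0.032, 0, -0.07, 0, 0, 0, 0], [0.042, 0, -0.082, 0, 0, 0, 0], [0.054, 0, -0.093, 0, 0, 0, 0], [0.066, 0, -0.103, 0, 0, 0, 0], [0.08, 0, -0.112, 0, 0, 0, 0], [0.093, 0, -0.118, 0, 0, 0, 0], [0.116, 0, -0.125, 0, 0, 0, 0], [0.116, 0, -0.125, 0, 0, 0, 0]]]}}

```text
time_s: 5.05
tool_pos: [0.5425, -0.1545, 0.0538]
tool_rot: [180.0, -0.1, 92.6]
force: [1.2, -0.6, -0.3]
grip_width: 0.0005
grasp_force: 0.0
```

```bash
python3 plan.py c,-150,-181,53; python3 - <<'E'
from h import *
c=cam("side");f=c["frame"][120:220,260:400]
cv2.imwrite("pics/s2.png",cv2.resize(f,None,fx=5,fy=5,interpolation=2)[:,:,::-1])
E
```

```text
t 5.05 pos [ 0.5425 -0.1545  0.0538] rot [ 1.7997e+02 -7.0000e-02  9.2640e+01] f [ 1.2 -0.6 -0.3] w 0.0005 q7 25.0
carrier mm [ -74.5 -177.8   53.8]
c,-150,-181,53 -> [-0.0088 -0.2518  0.0026] [ 0.0001 -0.0004  0.0022]
```

View pics/s2.png

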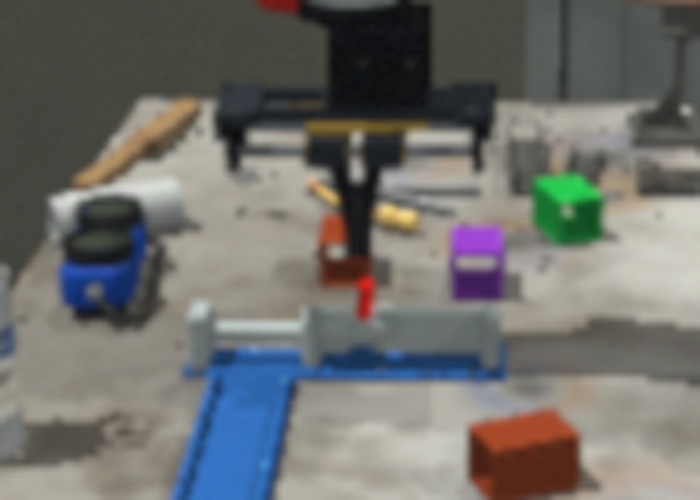

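The fingers are shut above the handle and have slipped off, and the handle at (365,298) is still low. I'll measure the handle angle.

```bash
cat > hand.py <<'E'
from h import *
O=np.array([.610,.0261,0]);C=R.from_euler("z",2.25,degrees=True)
for n in("top","side"):
    c=cam(n);P=cloud(c);q=C.inv().apply((P[red(c)]-O))*1000
    q=q[(q[:,0]>-175)&(q[:,0]<-50)&(q[:,1]>-250)&(q[:,1]<-140)&(q[:,2]>15)&(q[:,2]<110)]
    if len(q): print(n,len(q),"min",q.min(0).round(1),"max",q.max(0).round(1),"med",np.median(q,0).round(1),"ang from med",np.degrees(np.arctan2(-170-np.median(q[:,1]),np.median(q[:,2])-26)).round(1))
E
python3 hand.py; python3 plan.py
```

```text
side 26 min [ -80.9 -235.3   32.8] max [ -63.7 -165.3  108.6] med [ -75.5 -205.1   38.3] ang from med 70.8
t 5.2 pos [ 0.5421 -0.1564  0.0535] rot [-179.99    0.     92.56] f [ 0.2  0.1 -0.2] w 0.0004 q7 25.1
carrier mm [ -75.  -179.7   53.5]
```

```bash
python3 plan.py c,-75,-216.5,75 c,-75,-216.5,13
```

```text
t 5.2 pos [ 0.5421 -0.1564  0.0535] rot [-179.99    0.     92.56] f [ 0.2  0.1 -0.2] w 0.0004 q7 25.1
carrier mm [ -75.  -179.7   53.5]
c,-75,-216.5,75 -> [-0.1227 -0.0006 -0.0718] [-0.      0.      0.0017]
c,-75,-216.5,13 -> [-0.1227 -0.0006  0.1348] [-0.      0.      0.0017]
```

Emit:
{"name": "servo_tool", "arguments": {"series": [[[-0.03, 0, -0.07, 0, 0, -0.001, 0.35], [-0.09, 0, -0.07, 0, 0, -0.001, 0.35], [-0.122, 0, -0.07, 0, 0, -0.001, 0.35], [-0.122, 0, -0.07, 0, 0, -0.001, 0.35], [-0.122, 0, -0.07, 0, 0, -0.001, 0.35], [-0.122, 0, -0.07, 0, 0, -0.001, 0.35], [-0.122, 0, 0.0, 0, 0, -0.001, 0.35], [-0.122, 0, 0.07, 0, 0, -0.001, 0.35], [-0.122, 0, 0.135, 0, 0, -0.001, 0.35], [-0.122, 0, 0.135, 0, 0, -0.001, 0.35], [-0.122, 0, 0.135, 0, 0, -0.001, 0.35]]]}}

```text
time_s: 6.12
tool_pos: [0.5427, -0.1919, 0.012]
tool_rot: [-179.8, -0.1, 92.8]
force: [0.1, -0.4, 0.6]
grip_width: 0.0304
grasp_force: 0.0
```

Emit:
{"name": "servo_tool", "arguments": {"series": [[[0, 0, 0, 0, 0, 0, 0], [0, 0, 0, 0, 0, 0, 0], [0, 0, 0, 0, 0, 0, 0], [0, 0, 0, 0, 0, 0, 0], [0, 0, 0, 0, 0, 0, 0], [0, 0, 0, 0, 0, 0, 0], [0, 0, 0, 0, 0, 0, 0], [0, 0, 0, 0, 0, 0, 0]]], "grip_force": 15}}

```text
time_s: 6.78
tool_pos: [0.5438, -0.1931, 0.0131]
tool_rot: [180.0, -0.0, 92.7]
force: [0.4, 0.8, -0.3]
grip_width: 0.0005
grasp_force: 0.0
```

```bash
python3 plan.py
```

```text
t 6.7833 pos [ 0.5438 -0.1931  0.0131] rot [179.99  -0.    92.71] f [ 0.4  0.8 -0.3] w 0.0005 q7 31.4
carrier mm [ -74.7 -216.4   13.1]
```

```bash
python3 hand.py; python3 - <<'E'
from h import *
c=cam("side");f=c["frame"][130:210,290:390];a=cv2.resize(f,None,fx=4,fy=4,interpolation=2)
c=cam("top");f=c["frame"][160:240,320:420];b=cv2.resize(f,None,fx=4,fy=4,interpolation=2)
cv2.imwrite("pics/s3.png",np.hstack([a,b])[:,:,::-1])
E
```

```text
top 12 min [ -81.3 -189.    30.8] max [ -73.8 -178.6   38.1] med [ -78.2 -183.8   34.2] ang from med 59.2
side 19 min [ -79.3 -212.3   33. ] max [ -57.7 -175.6  100.5] med [ -74.9 -204.2   38.7] ang from med 69.6
```

View pics/s3.png

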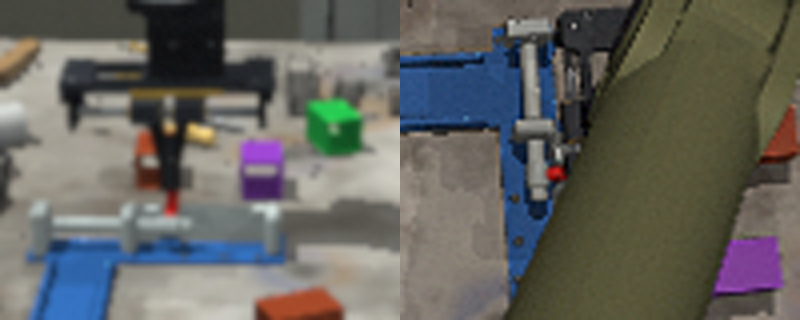

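Side (left): the finger tips at (172,190) line up with the red handle at (172,205). Top (right): the arm hides the grip. I'll project the TCP into the side view to compare.

```bash
python3 - <<'E'
from h import *
c=cam("side");o=get_obs();t=o["tool_pos"]
print(proj(c,[t,t+[0,0,.019],t+[0,0,.05],t+[0,0,.07]]).round(1))
O=np.array([.610,.0261,0]);C=R.from_euler("z",2.25,degrees=True)
h=np.array([[-75,-170-r*np.sin(a),26+r*np.cos(a)] for a in(1.4,0.9) for r in(15,47,68)])/1000
print(proj(c,O+C.apply(h)).round(1))
P=cloud(c);L=C.inv().apply((P.reshape(-1,3)-O)).reshape(P.shape)*1000
for v in range(166,188,1): print(v,[f"{tuple(L[v,u].round().astype(int))}{'R' if red(c)[v,u] else ''}" for u in(330,332,333,334,336)])
E
```

```text
[[332.3 184.2]
 [332.2 179.4]
 [332.1 171.5]
 [332.  166.4]]
[[331.8 183.7]
 [332.2 178.9]
 [332.5 175.9]
 [331.7 182.3]
 [332.  174.5]
 [332.2 169.5]]
166 ['(np.int64(-68), np.int64(-209), np.int64(87))', '(np.int64(-76), np.int64(-207), np.int64(88))', '(np.int64(-79), np.int64(-204), np.int64(89))', '(np.int64(-83), np.int64(-205), np.int64(89))', '(np.int64(-78), np.int64(-440), np.int64(0))']
167 ['(np.int64(-68), np.int64(-210), np.int64(83))', '(np.int64(-75), np.int64(-207), np.int64(84))', '(np.int64(-79), np.int64(-209), np.int64(83))', '(np.int64(-83), np.int64(-204), np.int64(86))', '(np.int64(-79), np.int64(-434), np.int64(-2))']
168 ['(np.int64(-68), np.int64(-207), np.int64(80))', '(np.int64(-75), np.int64(-209), np.int64(80))', '(np.int64(-79), np.int64(-208), np.int64(80))', '(np.int64(-83), np.int64(-201), np.int64(83))', '(np.int64(-79), np.int64(-419), np.int64(-1))']
169 ['(np.int64(-68), np.int64(-210), np.int64(75))', '(np.int64(-76), np.int64(-201), np.int64(79))', '(np.int64(-79), np.int64(-207), np.int64(76))', '(np.int64(-83), np.int64(-206), np.int64(77))'
[... 3848 characters left out ...]
))', '(np.int64(-77), np.int64(-162), np.int64(33))', '(np.int64(-80), np.int64(-170), np.int64(30))', '(np.int64(-84), np.int64(-166), np.int64(31))', '(np.int64(-91), np.int64(-168), np.int64(31))']
186 ['(np.int64(-69), np.int64(-169), np.int64(26))', '(np.int64(-77), np.int64(-164), np.int64(28))', '(np.int64(-80), np.int64(-167), np.int64(27))', '(np.int64(-84), np.int64(-164), np.int64(28))', '(np.int64(-91), np.int64(-168), np.int64(27))']
187 ['(np.int64(-70), np.int64(-163), np.int64(25))', '(np.int64(-77), np.int64(-162), np.int64(26))', '(np.int64(-81), np.int64(-161), np.int64(26))', '(np.int64(-84), np.int64(-163), np.int64(25))', '(np.int64(-91), np.int64(-161), np.int64(26))']
```

```bash
python3 - <<'E'
from h import *
import pickle
c=pickle.load(open("side.pkl","rb"));P=cloud(c)
print("TCP px",proj(c,[[.239,.604,.189],[.239,.604,.22],[.239,.604,.259]]).round(0))
r=P[225:310,440:515]; m=(abs(r[...,1]-.604)<.12)&(abs(r[...,0]-.239)<.13)&(r[...,2]>.1)
q=r[m];print(len(q),"min z",np.sort(q[:,2])[:10].round(3), q[np.argsort(q[:,2])[:10]].mean(0))
f=c["frame"][200:320,420:560];cv2.imwrite("pics/s4.png",cv2.resize(f,None,fx=4,fy=4,interpolation=2)[:,:,::-1])
E
```

```text
TCP px [[474. 285.]
 [477. 269.]
 [481. 248.]]
2664 min z [0.22  0.221 0.221 0.221 0.221 0.222 0.222 0.222 0.222 0.222] [0.25665345 0.65274542 0.22129698]
```

View pics/s4.png

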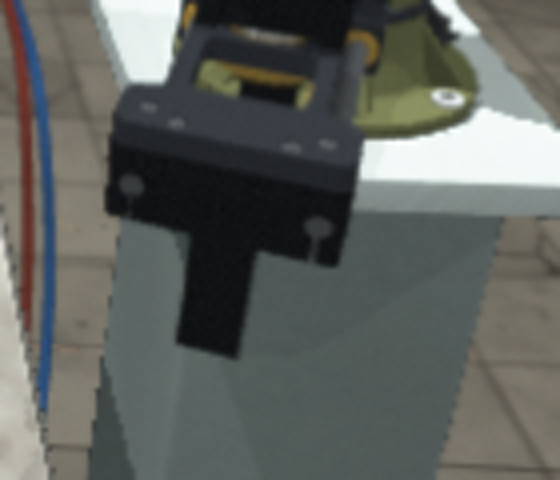

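The finger tip in the start view at (210,350) lies at z≈0.221, but the reported TCP was 0.189. The handle view shows the same difference. So the real finger ends sit about 31 mm behind the reported TCP, and I'll correct for that from here on.

```bash
sed -i 's|^print("t",|p=p-r.apply([0,0,.031])\nprint("t",|' plan.py; python3 plan.py c,-75,-216.5,16
```

```text
t 7.0333 pos [ 0.5437 -0.1931  0.044 ] rot [-179.99   -0.     92.71] f [-0.6  0.3  0.8] w 0.0006 q7 31.4
carrier mm [ -74.8 -216.4   44. ]
c,-75,-216.5,16 -> [-0.0002 -0.0006  0.0933] [-0.     -0.      0.0025]
```

Emit:
{"name": "servo_tool", "arguments": {"series": [[[0, 0, 0, 0, 0, 0, 0.35], [0, 0, 0, 0, 0, 0, 0.35], [0, 0, 0, 0, 0, 0, 0.35], [0, 0, 0, 0, 0, 0, 0.35], [0, 0, 0, 0, 0, 0, 0.35], [0, 0, 0, 0, 0, 0, 0.35], [0, 0, 0.02, 0, 0, 0, 0.35], [0, 0, 0.04, 0, 0, 0, 0.35], [0, 0, 0.06, 0, 0, 0, 0.35], [0, 0, 0.08, 0, 0, 0, 0.35], [0, 0, 0.09, 0, 0, 0, 0.35], [0, 0, 0.09, 0, 0, 0, 0.35]]]}}

```text
time_s: 8.03
tool_pos: [0.5429, -0.1928, -0.0152]
tool_rot: [-179.9, -0.0, 92.7]
force: [-0.5, -0.4, 0.2]
grip_width: 0.0303
grasp_force: 0.0
```

Emit:
{"name": "servo_tool", "arguments": {"series": [[[0, 0, 0, 0, 0, 0, 0], [0, 0, 0, 0, 0, 0, 0], [0, 0, 0, 0, 0, 0, 0], [0, 0, 0, 0, 0, 0, 0], [0, 0, 0, 0, 0, 0, 0], [0, 0, 0, 0, 0, 0, 0], [0, 0, 0, 0, 0, 0, 0], [0, 0, 0, 0, 0, 0, 0]]]}}

```text
time_s: 8.7
tool_pos: [0.5433, -0.1933, -0.014]
tool_rot: [-180.0, -0.0, 92.7]
force: [-2.9, 0.0, 1.5]
grip_width: 0.0118
grasp_force: 15.0
```

Gripped: 11.8 mm wide, 15 N. Now lifting through the arc.

Emit:
{"name": "servo_tool", "arguments": {"series": [[[0.003, 0, -0.015, 0, 0, 0, 0], [0.008, 0, -0.03, 0, 0, 0, 0], [0.015, 0, -0.044, 0, 0, 0, 0], [0.023, 0, -0.058, 0, 0, 0, 0], [0.032, 0, -0.07, 0, 0, 0, 0], [0.042, 0, -0.082, 0, 0, 0, 0], [0.054, 0, -0.093, 0, 0, 0, 0], [0.066, 0, -0.103, 0, 0, 0, 0], [0.08, 0, -0.112, 0, 0, 0, 0], [0.093, 0, -0.118, 0, 0, 0, 0], [0.116, 0, -0.125, 0, 0, 0, 0], [0.116, 0, -0.125, 0, 0, 0, 0]]]}}

```text
time_s: 9.7
tool_pos: [0.5421, -0.1576, 0.0247]
tool_rot: [-180.0, -0.0, 92.8]
force: [-3.7, -2.0, 1.5]
grip_width: 0.0112
grasp_force: 15.0
```

```bash
python3 hand.py; python3 plan.py c,-150,-181.5,52.5
```

```text
side 64 min [ -84.6 -192.    37.1] max [ -53.2 -165.6  108. ] med [ -74.8 -177.8   72.9] ang from med 9.5
t 9.8 pos [ 0.5422 -0.1578  0.0556] rot [ 1.7999e+02 -4.0000e-02  9.2740e+01] f [-4.5 -2.2  2.7] w 0.0112 q7 26.9
carrier mm [ -75.  -181.1   55.6]
c,-150,-181.5,52.5 -> [ 0.0008 -0.25    0.0103] [ 0.     -0.0002  0.0027]
```

Emit:
{"name": "servo_tool", "arguments": {"series": [[[0, -0.025, 0, 0, 0, 0, 0], [0, -0.05, 0, 0, 0, 0, 0], [0, -0.075, 0, 0, 0, 0, 0], [0, -0.1, 0, 0, 0, 0, 0], [0, -0.125, 0, 0, 0, 0, 0], [0, -0.15, 0, 0, 0, 0, 0], [0, -0.175, 0, 0, 0, 0, 0], [0, -0.2, 0, 0, 0, 0, 0], [0, -0.225, 0, 0, 0, 0, 0], [0, -0.245, 0, 0, 0, 0, 0], [0, -0.253, 0, 0, 0, 0, 0], [0, -0.253, 0, 0, 0, 0, 0]]]}}

```text
time_s: 10.8
tool_pos: [0.467, -0.1615, 0.0241]
tool_rot: [179.8, -0.0, 92.7]
force: [4.4, 0.6, 3.6]
grip_width: 0.0113
grasp_force: 15.0
```

```bash
python3 hand.py; python3 plan.py c,-150,-181.5,52.5 c,-150,-181.5,170
```

```text
side 48 min [-154.6 -194.8   35.6] max [-143.8 -167.    85.5] med [-149.3 -179.6   66.7] ang from med 13.2
t 10.9 pos [ 0.4669 -0.1615  0.0551] rot [ 1.7988e+02 -3.0000e-02  9.2730e+01] f [3.2 1.4 5. ] w 0.0111 q7 25.2
carrier mm [-150.3 -181.8   55.1]
c,-150,-181.5,52.5 -> [0.0011 0.0011 0.0087] [ 0.0007 -0.0002  0.0027]
c,-150,-181.5,170 -> [ 0.0013  0.0019 -0.383 ] [ 0.0007 -0.0002  0.0027]
```

Emit:
{"name": "servo_tool", "arguments": {"series": [[[0, 0, 0, 0, 0, 0, 0.35], [0, 0, 0, 0, 0, 0, 0.35], [0, 0, 0, 0, 0, 0, 0.35], [0, 0, 0, 0, 0, 0, 0.35], [0, 0, 0, 0, 0, 0, 0.35], [0, 0, -0.05, 0, 0, 0, 0.35], [0, 0, -0.12, 0, 0, 0, 0.35], [0, 0, -0.2, 0, 0, 0, 0.35], [0, 0, -0.28, 0, 0, 0, 0.7], [0, 0, -0.36, 0, 0, 0, 0.7], [0, 0, -0.36, 0, 0, 0, 0.7], [0, 0, -0.36, 0, 0, 0, 0.7]]]}}

```text
time_s: 11.9
tool_pos: [0.4669, -0.1622, 0.1324]
tool_rot: [179.9, -0.0, 92.7]
force: [0.5, 1.0, -0.4]
grip_width: 0.0494
grasp_force: 0.0
```

```bash
python3 hand.py;python3 look.py | grep -v "blue" ; python3 plan.py w,569.3,-322.7,120,92.7 w,569.3,-322.7,12,92.7
```

```text
top 14 min [-156.  -176.    31.6] max [-146.8 -167.6   67. ] med [-151.7 -171.9   51.6] ang from med 4.2
side 26 min [-151.3 -187.7   38. ] max [-147.4 -169.8   80.5] med [-150.9 -177.2   58. ] ang from med 12.7
top
table z 0.0016677500514455934
px [357.2 226.3] n 12 z [0.038 0.046 0.059] mean [ 0.4648 -0.1515] rect [array([ 464.9, -151.6]), array([10.4,  5.5]), np.float64(43.6)]
px [227.2 235.3] n 242 z [0.037 0.041 0.044] mean [0.4453 0.2449] rect [array([445.7, 245.3]), array([58.2, 38.9]), np.float64(64.7)]
px [298.8 242.2] n 248 z [0.037 0.041 0.044] mean [0.4206 0.0273] rect [array([420.5,  27.2]), array([58.9, 38.4]), np.float64(27.3)]
px [486.1 297.1] n 14 z [0.051 0.059 0.064] mean [ 0.2415 -0.5323] rect [array([ 241.8, -532.2]), array([ 3.6, 12.5]), np.float64(85.9)]
px [176.8 145.2] n 12 z [0.008 0.01  0.015] mean [0.7446 0.4221] rect [array([746.5, 423.4]), array([24.6,  8.6]), np.float64(15.8)]
px [194.2 149.7] n 23 z [0.008 0.011 0.016] mean [0.7283 0.3642] rect [array([727.4, 364.5]), array([16.8, 36.3]), np.float64(48.6)]
px [357.2 226.3] n 12 z [0.038 0.046 0.059] me
[... 1225 characters left out ...]
4.3 206.6] n 136 z [0.031 0.039 0.042] mean [0.4221 0.0343] rect [array([423.8,  29.6]), array([58. , 37.5]), np.float64(27.1)]
px [197.9 219.5] n 98 z [0.035 0.078 0.116] mean [0.8794 0.2184] rect [array([879.6, 217.7]), array([13.6, 12.3]), np.float64(24.9)]
px [353.4 243.1] n 198 z [0.034 0.039 0.041] mean [0.4463 0.2505] rect [array([447.4, 245.6]), array([61.9, 38.6]), np.float64(64.3)]
t 12.1 pos [ 0.4652 -0.1617  0.1612] rot [-1.7984e+02 -2.0000e-02  9.2710e+01] f [ 0.5  0.6 -0.3] w 0.0591 q7 19.6
carrier mm [-152.  -182.   161.2]
w,569.3,-322.7,120,92.7 -> [-0.5524  0.3215  0.1362] [-0.0009 -0.0001  0.    ]
w,569.3,-322.7,12,92.7 -> [-0.5525  0.3225  0.4962] [-0.0009 -0.0001  0.    ]
```

Emit:
{"name": "servo_tool", "arguments": {"series": [[[-0.08, 0.046, 0, 0, 0, 0, 0.8], [-0.16, 0.092, 0, 0, 0, 0, 0.8], [-0.24, 0.138, 0, 0, 0, 0, 0.8], [-0.32, 0.184, 0, 0, 0, 0, 0.8], [-0.4, 0.23, 0, 0, 0, 0, 0.8], [-0.48, 0.276, 0.03, 0, 0, 0, 0.8], [-0.54, 0.312, 0.08, 0, 0, 0, 0.8], [-0.552, 0.322, 0.14, 0, 0, 0, 0.8], [-0.552, 0.322, 0.2, 0, 0, 0, 0.8], [-0.552, 0.322, 0.26, 0, 0, 0, 0.8], [-0.552, 0.322, 0.26, 0, 0, 0, 0.8], [-0.552, 0.322, 0.26, 0, 0, 0, 0.8]]]}}

```text
time_s: 13.1
tool_pos: [0.5692, -0.3221, 0.0516]
tool_rot: [-179.8, -0.1, 92.7]
force: [0.6, 0.8, 0.8]
grip_width: 0.0694
grasp_force: 0.0
```

```bash
python3 plan.py w,569.3,-322.7,12,92.7; python3 look.py | grep -A3 side
```

```text
t 13.1 pos [ 0.5693 -0.3222  0.0826] rot [-1.7978e+02 -8.0000e-02  9.2700e+01] f [0.6 0.8 0.8] w 0.0694 q7 44.4
carrier mm [ -54.3 -346.4   82.6]
w,569.3,-322.7,12,92.7 -> [-0.0021  0.0007  0.2354] [-0.0012 -0.0005 -0.    ]
side
table z -0.0002533738237284755
px [329.  165.3] n 37 z [0.038 0.04  0.042] mean [ 0.5681 -0.3175] rect [array([ 567.9, -318.1]), array([31.9, 47.6]), np.float64(6.2)]
px [352.7 176. ] n 35 z [0.037 0.062 0.083] mean [ 0.467  -0.1594] rect [array([ 465.9, -157.7]), array([ 7.4, 25.6]), np.float64(2.9)]
```

Emit:
{"name": "servo_tool", "arguments": {"series": [[[-0.001, 0, 0.06, 0, 0, 0, 0.8], [-0.001, 0, 0.12, 0, 0, 0, 0.8], [-0.001, 0, 0.18, 0, 0, 0, 0.8], [-0.001, 0, 0.225, 0, 0, 0, 0.8], [-0.001, 0, 0.235, 0, 0, 0, 0.8], [-0.001, 0, 0.235, 0, 0, 0, 0], [-0.001, 0, 0.235, 0, 0, 0, 0], [-0.001, 0, 0.235, 0, 0, 0, 0], [-0.001, 0, 0.235, 0, 0, 0, 0], [-0.001, 0, 0.235, 0, 0, 0, 0], [-0.001, 0, 0.235, 0, 0, 0, 0], [-0.001, 0, 0.235, 0, 0, 0, 0]]], "grip_force": 30}}

```text
time_s: 14.2
tool_pos: [0.5708, -0.3233, -0.0162]
tool_rot: [180.0, 0.0, 92.7]
force: [-1.8, 0.5, 3.4]
grip_width: 0.0397
grasp_force: 30.0
```

Emit:
{"name": "servo_tool", "arguments": {"series": [[[0, 0, 0, 0, 0, 0, 0], [0, 0, 0, 0, 0, 0, 0], [0, 0, -0.05, 0, 0, 0, 0], [0, 0, -0.1, 0, 0, 0, 0], [0, 0, -0.15, 0, 0, 0, 0], [0, 0, -0.2, 0, 0, 0, 0], [0, 0, -0.25, 0, 0, 0, 0], [0, 0, -0.3, 0, 0, 0, 0], [0, 0, -0.36, 0, 0, 0, 0], [0, 0, -0.36, 0, 0, 0, 0]]]}}

```text
time_s: 15.03
tool_pos: [0.5731, -0.3248, 0.0962]
tool_rot: [179.6, 0.2, 92.7]
force: [-0.1, -0.9, -1.2]
grip_width: 0.0395
grasp_force: 30.0
```

```bash
python3 plan.py c,0,-60,115 c,0,118,115 c,0,118,17
```

```text
t 15.0333 pos [ 0.5729 -0.3247  0.1272] rot [179.61   0.19  92.71] f [-0.1 -0.9 -1.2] w 0.0395 q7 43.5
carrier mm [ -50.9 -349.1  127.2]
c,0,-60,115 -> [0.9623 0.177  0.0388] [0.0022 0.001  0.0025]
c,0,118,115 -> [1.5556 0.1817 0.0369] [0.0022 0.001  0.0025]
c,0,118,17 -> [1.5567 0.1795 0.3636] [0.0022 0.001  0.0025]
```

Emit:
{"name": "servo_tool", "arguments": {"series": [[[0.08, 0.015, 0, 0, 0, 0.0003, 0], [0.17, 0.03, 0, 0, 0, 0.0005, 0], [0.26, 0.045, 0, 0, 0, 0.001, 0], [0.35, 0.06, 0, 0, 0, 0.001, 0], [0.44, 0.08, 0, 0, 0, 0.001, 0], [0.53, 0.1, 0, 0, 0, 0.002, 0], [0.62, 0.115, 0, 0, 0, 0.0025, 0], [0.71, 0.13, 0, 0, 0, 0.0025, 0], [0.8, 0.145, 0, 0, 0, 0.0025, 0], [0.88, 0.16, 0, 0, 0, 0.0025, 0], [0.96, 0.177, 0, 0, 0, 0.0025, 0], [0.96, 0.177, 0, 0, 0, 0.0025, 0]]]}}

```text
time_s: 16.03
tool_pos: [0.6109, -0.0246, 0.0905]
tool_rot: [180.0, -0.3, 92.8]
force: [0.3, 2.0, -2.3]
grip_width: 0.0401
grasp_force: 30.0
```

Emit:
{"name": "servo_tool", "arguments": {"series": [[[0.08, 0, 0, 0, 0, 0, 0], [0.17, 0, 0, 0, 0, 0, 0], [0.26, 0, 0, 0, 0, 0, 0], [0.35, 0, 0, 0, 0, 0, 0], [0.44, 0, 0, 0, 0, 0, 0], [0.52, 0, 0, 0, 0, 0, 0], [0.575, 0, 0, 0, 0, 0, 0], [0.575, 0, 0, 0, 0, 0, 0], [0.575, 0, 0, 0, 0, 0, 0], [0.575, 0, 0, 0, 0, 0, 0]]]}}

```text
time_s: 16.87
tool_pos: [0.6033, 0.1378, 0.091]
tool_rot: [-180.0, 0.1, 92.2]
force: [0.1, -1.0, -2.1]
grip_width: 0.0397
grasp_force: 30.0
```

```bash
python3 plan.py c,0,118,60 c,0,118,17
```

```text
t 16.8667 pos [0.6033 0.1379 0.122 ] rot [-1.800e+02  7.000e-02  9.219e+01] f [ 0.1 -1.  -2.1] w 0.0397 q7 -3.8
carrier mm [ -2.3 111.9 122. ]
c,0,118,60 -> [0.0204 0.0076 0.2067] [-0.      0.0004 -0.0003]
c,0,118,17 -> [0.0206 0.0076 0.35  ] [-0.      0.0004 -0.0003]
```

Emit:
{"name": "servo_tool", "arguments": {"series": [[[0.006, 0.0076, 0.05, 0, 0, 0, 0], [0.01, 0.0076, 0.1, 0, 0, 0, 0], [0.01, 0.0076, 0.15, 0, 0, 0, 0], [0.01, 0.0076, 0.2, 0, 0, 0, 0], [0.01, 0.0076, 0.25, 0, 0, 0, 0], [0.01, 0.0076, 0.28, 0, 0, 0, 0], [0.01, 0.0076, 0.28, 0, 0, 0, 0], [0.01, 0.0076, 0.28, 0, 0, 0, 0]]]}}

```text
time_s: 17.53
tool_pos: [0.6052, 0.1415, 0.0064]
tool_rot: [-179.9, 0.0, 92.2]
force: [0.7, -0.1, -1.8]
grip_width: 0.04
grasp_force: 30.0
```

```bash
python3 plan.py c,0,118,19; python3 - <<'E'
from h import *
O=np.array([.610,.0261,0]);C=R.from_euler("z",2.25,degrees=True)
c=cam("side");P=cloud(c);q=C.inv().apply(P[red(c)]-O)*1000
q=q[(abs(q[:,0])<50)&(q[:,1]>50)&(q[:,1]<200)&(q[:,2]>5)]
print(len(q),np.percentile(q,[1,50,99],axis=0).round(1))
f=c["frame"][170:260,250:390];cv2.imwrite("pics/s5.png",cv2.resize(f,None,fx=5,fy=5,interpolation=2)[:,:,::-1])
E
```

```text
t 17.5333 pos [0.6052 0.1415 0.0374] rot [-1.7994e+02  5.0000e-02  9.2190e+01] f [ 0.7 -0.1 -1.8] w 0.04 q7 -1.6
carrier mm [ -0.3 115.5  37.4]
c,0,118,19 -> [0.0083 0.001  0.0612] [-0.0003  0.0003 -0.0003]
209 [[-19.2  93.4  24. ]
 [  1.2 122.8  59.6]
 [ 19.2 145.3  64. ]]
```

View pics/s5.png

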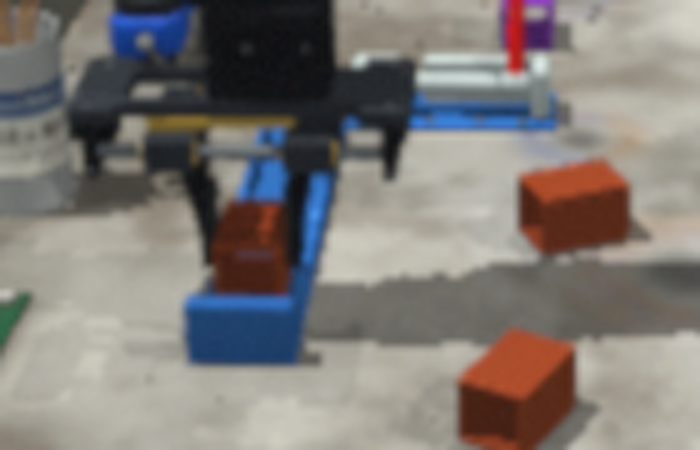

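The tube hangs centred over the trough at (255,245) px, short of the stop. Lowering it and pushing it to the stop.

Emit:
{"name": "servo_tool", "arguments": {"series": [[[0.003, 0.001, 0.02, 0, 0, 0, 0], [0.006, 0.001, 0.04, 0, 0, 0, 0], [0.006, 0.001, 0.055, 0, 0, 0, 0], [0.006, 0.001, 0.065, 0, 0, 0, 0], [0.006, 0.001, 0.065, 0, 0, 0, 0], [0.015, 0.001, 0.065, 0, 0, 0, 0], [0.025, 0.001, 0.065, 0, 0, 0, 0], [0.035, 0.001, 0.065, 0, 0, 0, 0], [0.045, 0.001, 0.065, 0, 0, 0, 0], [0.052, 0.001, 0.065, 0, 0, 0, 0], [0.056, 0.001, 0.065, 0, 0, 0, 0], [0.056, 0.001, 0.065, 0, 0, 0, 0]]]}}

```text
time_s: 18.58
tool_pos: [0.6056, 0.155, -0.0121]
tool_rot: [180.0, 0.3, 92.1]
force: [-0.9, -7.8, 2.8]
grip_width: 0.0398
grasp_force: 30.0
```

```bash
python3 plan.py c,0,130,17
```

```text
t 18.5833 pos [0.6056 0.1551 0.0189] rot [180.     0.28  92.12] f [-0.9 -7.8  2.8] w 0.0398 q7 -2.5
carrier mm [  0.6 129.1  18.9]
c,0,130,17 -> [ 0.0029 -0.0021  0.0062] [ 0.      0.0016 -0.0007]
```

Emit:
{"name": "servo_tool", "arguments": {"series": [[[0, 0, 0, 0, 0, 0, 0.7], [0, 0, 0, 0, 0, 0, 0.7], [0, 0, 0, 0, 0, 0, 0.7], [0, 0, 0, 0, 0, 0, 0.7], [0, 0, 0, 0, 0, 0, 0.7], [0, 0, -0.06, 0, 0, 0, 0.8], [0, 0, -0.13, 0, 0, 0, 0.8], [0, 0, -0.2, 0, 0, 0, 0.8], [0, 0, -0.27, 0, 0, 0, 0.8], [0, 0, -0.34, 0, 0, 0, 0.8], [0, 0, -0.34, 0, 0, 0, 0.8], [0, 0, -0.34, 0, 0, 0, 0.8]]]}}

```text
time_s: 19.58
tool_pos: [0.6061, 0.1601, 0.091]
tool_rot: [179.8, -0.1, 92.3]
force: [-0.1, -0.3, -0.4]
grip_width: 0.0695
grasp_force: 0.0
```

```bash
python3 look.py | grep -E "top|side|n (1|2)[0-9][0-9] "; python3 plan.py w,445.7,245.3,120,64.7 w,445.7,245.3,80,64.7
```

```text
top
px [298.8 242.2] n 248 z [0.037 0.041 0.044] mean [0.4205 0.0273] rect [array([420.4,  27.1]), array([58.7, 38.3]), np.float64(27.6)]
px [298.9 242.3] n 251 z [0.036 0.041 0.044] mean [0.4203 0.027 ] rect [array([420.5,  27. ]), array([58.7, 38.4]), np.float64(27.9)]
side
px [364.3 206.7] n 134 z [0.032 0.039 0.041] mean [0.4221 0.0351] rect [array([423.1,  30.9]), array([57.9, 37.4]), np.float64(23.3)]
px [299.9 223.1] n 117 z [0.041 0.043 0.045] mean [0.6033 0.1616] rect [array([603.8, 160.1]), array([51.4, 35.7]), np.float64(89.6)]
px [353.5 243.1] n 209 z [0.032 0.039 0.041] mean [0.446  0.2502] rect [array([446.9, 246.1]), array([61.9, 38.3]), np.float64(62.6)]
t 19.6833 pos [0.6044 0.1596 0.1197] rot [-179.93   -0.     92.29] f [-0.9 -0.1 -0.3] w 0.0695 q7 -5.4
carrier mm [ -0.3 133.7 119.7]
w,445.7,245.3,120,64.7 -> [ 3.064e-01 -5.173e-01 -2.000e-04] [-4.000e-04  1.000e-04  1.533e-01]
w,445.7,245.3,80,64.7 -> [ 0.3064 -0.5171  0.1331] [-4.000e-04  1.000e-04  1.533e-01]
```

Tube A is unmoved at (0.4457, 0.2453). Going there next.

Emit:
{"name": "servo_tool", "arguments": {"series": [[[0.035, -0.06, 0, 0, 0, 0.02, 0.8], [0.07, -0.12, 0, 0, 0, 0.04, 0.8], [0.105, -0.18, 0, 0, 0, 0.06, 0.8], [0.14, -0.24, 0, 0, 0, 0.08, 0.8], [0.175, -0.3, 0, 0, 0, 0.1, 0.8], [0.21, -0.36, 0, 0, 0, 0.12, 0.8], [0.245, -0.42, 0, 0, 0, 0.14, 0.8], [0.28, -0.475, 0, 0, 0, 0.153, 0.8], [0.306, -0.517, 0.03, 0, 0, 0.153, 0.8], [0.306, -0.517, 0.08, 0, 0, 0.153, 0.8], [0.306, -0.517, 0.12, 0, 0, 0.153, 0.8], [0.306, -0.517, 0.12, 0, 0, 0.153, 0.8]]]}}

```text
time_s: 20.68
tool_pos: [0.444, 0.2434, 0.0503]
tool_rot: [-179.9, 0.3, 64.7]
force: [-0.4, 0.3, 0.0]
grip_width: 0.0695
grasp_force: 0.0
```

```bash
python3 look.py | grep -A8 -E "side"; python3 plan.py w,445.7,245.3,12,64.7
```

```text
side
table z 0.0019617092269861858
px [197.9 219.3] n 94 z [0.036 0.076 0.115] mean [0.8794 0.2181] rect [array([879.3, 219. ]), array([12.7, 12.6]), np.float64(17.6)]
px [358.  208.3] n 24 z [0.034 0.039 0.04 ] mean [0.4413 0.047 ] rect [array([440.3,  45.2]), array([14.1, 24.9]), np.float64(25.8)]
px [299.7 222.9] n 123 z [0.041 0.043 0.045] mean [0.6041 0.1605] rect [array([604.4, 158.1]), array([36.5, 54.7]), np.float64(0.3)]
px [353.5 243.4] n 190 z [0.032 0.039 0.041] mean [0.4458 0.2517] rect [array([447.3, 247.6]), array([60.1, 37. ]), np.float64(63.5)]
t 20.7833 pos [0.4463 0.244  0.0837] rot [-1.7999e+02  1.3000e-01  6.4660e+01] f [ 0.6 -0.1 -0.5] w 0.0696 q7 -52.1
carrier mm [-155.   224.1   83.7]
w,445.7,245.3,12,64.7 -> [ 0.0036 -0.0036  0.2389] [-0.0001  0.0007 -0.0002]
```

Emit:
{"name": "servo_tool", "arguments": {"series": [[[0.0036, -0.0036, 0.06, 0, 0, 0, 0.8], [0.0036, -0.0036, 0.12, 0, 0, 0, 0.8], [0.0036, -0.0036, 0.18, 0, 0, 0, 0.8], [0.0036, -0.0036, 0.225, 0, 0, 0, 0.8], [0.0036, -0.0036, 0.238, 0, 0, 0, 0.8], [0.0036, -0.0036, 0.238, 0, 0, 0, 0], [0.0036, -0.0036, 0.238, 0, 0, 0, 0], [0.0036, -0.0036, 0.238, 0, 0, 0, 0], [0.0036, -0.0036, 0.238, 0, 0, 0, 0], [0.0036, -0.0036, 0.238, 0, 0, 0, 0], [0.0036, -0.0036, 0.238, 0, 0, 0, 0], [0.0036, -0.0036, 0.238, 0, 0, 0, 0]]]}}

```text
time_s: 21.78
tool_pos: [0.4469, 0.2468, -0.017]
tool_rot: [179.9, -0.1, 64.7]
force: [-0.2, -0.9, 3.4]
grip_width: 0.0398
grasp_force: 30.0
```

Emit:
{"name": "servo_tool", "arguments": {"series": [[[0, 0, 0, 0, 0, 0, 0], [0, 0, 0, 0, 0, 0, 0], [0, 0, -0.05, 0, 0, 0, 0], [0, 0, -0.1, 0, 0, 0, 0], [0, 0, -0.15, 0, 0, 0, 0], [0, 0, -0.2, 0, 0, 0, 0], [0, 0, -0.25, 0, 0, 0, 0], [0, 0, -0.3, 0, 0, 0, 0], [0, 0, -0.36, 0, 0, 0, 0], [0, 0, -0.36, 0, 0, 0, 0], [0, 0, -0.36, 0, 0, 0, 0]]]}}

```text
time_s: 22.7
tool_pos: [0.4458, 0.2467, 0.0901]
tool_rot: [-180.0, -0.1, 64.7]
force: [0.8, -0.3, -2.1]
grip_width: 0.0399
grasp_force: 30.0
```

```bash
python3 plan.py c,0,56,115 c,0,56,35
```

```text
t 22.7 pos [0.4458 0.2467 0.1211] rot [-1.7999e+02 -6.0000e-02  6.4740e+01] f [ 0.8 -0.3 -2.1] w 0.0399 q7 -53.8
carrier mm [-155.4  226.9  121.1]
c,0,56,115 -> [-0.266   0.7225  0.02  ] [ 0.     -0.0003 -0.1528]
c,0,56,35 -> [-0.2663  0.7225  0.2867] [ 0.     -0.0003 -0.1528]
```

Emit:
{"name": "servo_tool", "arguments": {"series": [[[-0.026, 0.07, 0, 0, 0, -0.016, 0], [-0.052, 0.14, 0, 0, 0, -0.032, 0], [-0.078, 0.21, 0, 0, 0, -0.048, 0], [-0.104, 0.28, 0, 0, 0, -0.064, 0], [-0.13, 0.35, 0, 0, 0, -0.08, 0], [-0.156, 0.42, 0, 0, 0, -0.096, 0], [-0.182, 0.49, 0, 0, 0, -0.112, 0], [-0.208, 0.56, 0, 0, 0, -0.128, 0], [-0.235, 0.63, 0, 0, 0, -0.144, 0], [-0.255, 0.69, 0, 0, 0, -0.153, 0], [-0.266, 0.722, 0, 0, 0, -0.153, 0], [-0.266, 0.722, 0, 0, 0, -0.153, 0]]]}}

```text
time_s: 23.7
tool_pos: [0.6079, 0.0787, 0.0885]
tool_rot: [-179.9, 0.1, 92.0]
force: [0.1, -0.5, -1.1]
grip_width: 0.0397
grasp_force: 30.0
```

```bash
cat > held.py <<'E'
import sys
from h import *
O=np.array([.610,.0261,0]);C=R.from_euler("z",2.25,degrees=True)
y0,y1=float(sys.argv[1]),float(sys.argv[2])
c=cam("side");P=cloud(c);q=C.inv().apply(P[red(c)]-O)*1000
q=q[(abs(q[:,0])<60)&(q[:,1]>y0)&(q[:,1]<y1)&(q[:,2]>float(sys.argv[3]))]
print("held",len(q),np.percentile(q,[1,50,99],axis=0).round(1).tolist())
E
python3 plan.py c,0,56,38 c,0,56,18; python3 held.py 0 100 60; python3 plan.py c,0,56,38
```

```text
t 23.7 pos [0.6079 0.0788 0.1195] rot [-1.799e+02  1.500e-01  9.199e+01] f [ 0.1 -0.5 -1.1] w 0.0397 q7 2.5
carrier mm [  0.   52.8 119.5]
c,0,56,38 -> [0.0115 0.0004 0.2715] [-0.0005  0.0008 -0.0014]
c,0,56,18 -> [0.0116 0.0005 0.3382] [-0.0005  0.0008 -0.0014]
held 198 [[-36.9, 31.2, 107.5], [1.9, 64.2, 128.9], [18.2, 82.6, 334.8]]
t 23.75 pos [0.607  0.0808 0.1196] rot [-1.7986e+02  6.0000e-02  9.2090e+01] f [-0.5  0.4 -1.8] w 0.0397 q7 2.5
carrier mm [ -0.8  54.7 119.6]
c,0,56,38 -> [0.0045 0.0034 0.272 ] [-0.0008  0.0003 -0.0009]
```

Emit:
{"name": "servo_tool", "arguments": {"series": [[[0.0045, 0.002, 0.05, 0, 0, -0.001, 0], [0.0045, 0.002, 0.1, 0, 0, -0.001, 0], [0.0045, 0.002, 0.15, 0, 0, -0.001, 0], [0.0045, 0.002, 0.2, 0, 0, -0.001, 0], [0.0045, 0.002, 0.25, 0, 0, -0.001, 0], [0.0045, 0.002, 0.28, 0, 0, -0.001, 0], [0.0045, 0.002, 0.3, 0, 0, -0.001, 0], [0.0045, 0.002, 0.315, 0, 0, -0.001, 0], [0.0045, 0.002, 0.33, 0, 0, -0.001, 0], [0.0045, 0.002, 0.338, 0, 0, -0.001, 0], [0.0045, 0.002, 0.338, 0, 0, -0.001, 0]]]}}

```text
time_s: 24.67
tool_pos: [0.6082, 0.0833, -0.0113]
tool_rot: [-180.0, -0.0, 92.4]
force: [0.0, -0.3, -1.6]
grip_width: 0.04
grasp_force: 30.0
```

```bash
python3 plan.py c,0,70,18; python3 held.py 0 100 20
```

```text
t 24.6667 pos [0.6082 0.0833 0.0197] rot [-179.99   -0.     92.44] f [ 0.  -0.3 -1.6] w 0.04 q7 6.0
carrier mm [ 0.4 57.2 19.7]
c,0,70,18 -> [ 0.0427 -0.0013  0.0055] [-0.     -0.      0.0011]
held 123 [[-51.1, 35.0, 22.3], [-0.9, 70.3, 44.9], [19.9, 99.7, 371.8]]
```

Emit:
{"name": "servo_tool", "arguments": {"series": [[[0, 0, 0.006, 0, 0, 0.001, 0], [0.01, -0.001, 0.006, 0, 0, 0.001, 0], [0.02, -0.001, 0.006, 0, 0, 0.001, 0], [0.03, -0.001, 0.006, 0, 0, 0.001, 0], [0.038, -0.001, 0.006, 0, 0, 0.001, 0], [0.044, -0.001, 0.006, 0, 0, 0.001, 0], [0.048, -0.001, 0.006, 0, 0, 0.001, 0], [0.048, -0.001, 0.006, 0, 0, 0.001, 0], [0.048, -0.001, 0.006, 0, 0, 0.001, 0]]]}}

```text
time_s: 25.47
tool_pos: [0.6075, 0.0955, -0.0129]
tool_rot: [180.0, 0.1, 92.2]
force: [0.4, -5.5, 0.6]
grip_width: 0.04
grasp_force: 30.0
```

```bash
python3 plan.py c,0,70,18; python3 held.py 0 160 20
```

```text
t 25.4667 pos [0.6075 0.0956 0.0181] rot [1.7999e+02 1.1000e-01 9.2180e+01] f [ 0.4 -5.5  0.6] w 0.04 q7 4.5
carrier mm [ 0.2 69.5 18.1]
c,0,70,18 -> [ 0.0016 -0.0008  0.0005] [ 0.      0.0006 -0.0004]
held 253 [[-31.8, 52.3, 22.7], [-1.1, 110.6, 43.5], [19.3, 157.9, 201.8]]
```

Contact at y≈69.5 with 5.5 N. Release and go up.

Emit:
{"name": "servo_tool", "arguments": {"series": [[[0, 0, 0, 0, 0, 0, 0.7], [0, 0, 0, 0, 0, 0, 0.7], [0, 0, 0, 0, 0, 0, 0.7], [0, 0, 0, 0, 0, 0, 0.7], [0, 0, 0, 0, 0, 0, 0.7], [0, 0, -0.06, 0, 0, 0, 0.8], [0, 0, -0.13, 0, 0, 0, 0.8], [0, 0, -0.2, 0, 0, 0, 0.8], [0, 0, -0.27, 0, 0, 0, 0.8], [0, 0, -0.34, 0, 0, 0, 0.8], [0, 0, -0.34, 0, 0, 0, 0.8], [0, 0, -0.34, 0, 0, 0, 0.8]]]}}

```text
time_s: 26.52
tool_pos: [0.6084, 0.0981, 0.0903]
tool_rot: [179.8, -0.1, 92.3]
force: [1.0, -0.2, -0.5]
grip_width: 0.0699
grasp_force: 0.0
```

```bash
python3 look.py | grep -E "top|side|n (1|2)[0-9][0-9] "; python3 plan.py w,420.5,27.1,120,27.5 w,426,30,120,27.5
```

```text
top
px [298.8 242.3] n 246 z [0.037 0.041 0.044] mean [0.4204 0.0273] rect [array([420.5,  27.2]), array([58.5, 38.4]), np.float64(27.5)]
px [298.9 242.3] n 247 z [0.037 0.041 0.044] mean [0.4203 0.0272] rect [array([420.5,  27.1]), array([58.8, 38.4]), np.float64(27.6)]
side
px [364.5 206.9] n 130 z [0.031 0.039 0.041] mean [0.4214 0.0357] rect [array([424. ,  30.4]), array([59.1, 39.1]), np.float64(28.5)]
px [301.1 218.7] n 237 z [0.04  0.043 0.045] mean [0.6043 0.1341] rect [array([605.6, 127. ]), array([ 36.3, 114.8]), np.float64(2.2)]
t 26.6167 pos [0.6067 0.0978 0.1191] rot [-1.7993e+02 -1.0000e-02  9.2280e+01] f [0.5 0.2 0.1] w 0.0693 q7 1.2
carrier mm [ -0.5  71.8 119.1]
w,420.5,27.1,120,27.5 -> [-0.2109 -0.6296 -0.0022] [-4.000e-04  2.000e-04  3.599e-01]
w,426,30,120,27.5 -> [-0.202  -0.6109 -0.0022] [-4.000e-04  2.000e-04  3.599e-01]
```

Emit:
{"name": "servo_tool", "arguments": {"series": [[[-0.02, -0.061, 0, 0, 0, 0.036, 0.8], [-0.04, -0.122, 0, 0, 0, 0.072, 0.8], [-0.06, -0.183, 0, 0, 0, 0.108, 0.8], [-0.08, -0.244, 0, 0, 0, 0.144, 0.8], [-0.1, -0.305, 0, 0, 0, 0.18, 0.8], [-0.12, -0.366, 0, 0, 0, 0.216, 0.8], [-0.14, -0.427, 0, 0, 0, 0.252, 0.8], [-0.16, -0.488, 0, 0, 0, 0.288, 0.8], [-0.18, -0.549, 0, 0, 0, 0.324, 0.8], [-0.202, -0.611, 0, 0, 0, 0.36, 0.8], [-0.202, -0.611, 0.05, 0, 0, 0.36, 0.8], [-0.202, -0.611, 0.1, 0, 0, 0.36, 0.8]]]}}

```text
time_s: 27.62
tool_pos: [0.4257, 0.0302, 0.0584]
tool_rot: [-179.9, -0.1, 27.5]
force: [-0.3, 0.7, -0.8]
grip_width: 0.0696
grasp_force: 0.0
```

```bash
python3 look.py | grep -A6 -E "side"; python3 plan.py w,426,30,12,27.5
```

```text
side
table z -0.00014917272307735097
px [352.8 177.1] n 32 z [0.037 0.057 0.083] mean [ 0.4667 -0.1529] rect [array([461.6, -84.3]), array([  7.5, 169.2]), np.float64(3.3)]
px [364.5 206.9] n 134 z [0.031 0.039 0.041] mean [0.4214 0.0359] rect [array([421.8,  30.9]), array([59.9, 36.1]), np.float64(29.4)]
px [198.  219.3] n 97 z [0.035 0.077 0.115] mean [0.8794 0.2179] rect [array([879.4, 217.5]), array([13.2, 10.2]), np.float64(34.0)]
px [301.1 218.2] n 255 z [0.039 0.044 0.045] mean [0.6048 0.1313] rect [array([605.9, 130. ]), array([ 37.2, 118.6]), np.float64(2.0)]
t 27.7167 pos [0.4238 0.0293 0.0875] rot [-179.94    0.3    27.47] f [-0.2 -1.2 -1. ] w 0.0697 q7 -73.4
carrier mm [-185.9   10.5   87.5]
w,426,30,12,27.5 -> [0.0089 0.0016 0.2517] [-0.0003  0.0017 -0.0002]
```

Emit:
{"name": "servo_tool", "arguments": {"series": [[[0.005, 0.001, 0.06, 0, 0, 0, 0.8], [0.005, 0.001, 0.12, 0, 0, 0, 0.8], [0.005, 0.001, 0.18, 0, 0, 0, 0.8], [0.005, 0.001, 0.235, 0, 0, 0, 0.8], [0.005, 0.001, 0.25, 0, 0, 0, 0.8], [0.005, 0.001, 0.25, 0, 0, 0, 0], [0.005, 0.001, 0.25, 0, 0, 0, 0], [0.005, 0.001, 0.25, 0, 0, 0, 0], [0.005, 0.001, 0.25, 0, 0, 0, 0], [0.005, 0.001, 0.25, 0, 0, 0, 0], [0.005, 0.001, 0.25, 0, 0, 0, 0], [0.005, 0.001, 0.25, 0, 0, 0, 0]]]}}

```text
time_s: 28.72
tool_pos: [0.4289, 0.0302, -0.0153]
tool_rot: [180.0, -0.1, 27.5]
force: [0.3, -0.2, 4.0]
grip_width: 0.0396
grasp_force: 30.0
```

Emit:
{"name": "servo_tool", "arguments": {"series": [[[0, 0, 0, 0, 0, 0, 0], [0, 0, 0, 0, 0, 0, 0], [0, 0, -0.05, 0, 0, 0, 0], [0, 0, -0.1, 0, 0, 0, 0], [0, 0, -0.15, 0, 0, 0, 0], [0, 0, -0.2, 0, 0, 0, 0], [0, 0, -0.25, 0, 0, 0, 0], [0, 0, -0.3, 0, 0, 0, 0], [0, 0, -0.36, 0, 0, 0, 0], [0, 0, -0.36, 0, 0, 0, 0], [0, 0, -0.36, 0, 0, 0, 0]]]}}

```text
time_s: 29.63
tool_pos: [0.4282, 0.0305, 0.0919]
tool_rot: [-180.0, -0.1, 27.5]
force: [-0.1, -0.7, -1.7]
grip_width: 0.0396
grasp_force: 30.0
```

```bash
python3 plan.py c,0,0,120 ; python3 look.py | grep -A6 -E "side"
```

```text
t 29.6333 pos [0.4282 0.0305 0.1229] rot [-1.7996e+02 -8.0000e-02  2.7480e+01] f [-0.1 -0.7 -1.7] w 0.0396 q7 -75.5
carrier mm [-181.5   11.5  122.9]
c,0,0,120 -> [0.531  0.2926 0.0103] [ 0.     -0.0005 -0.3598]
side
table z -9.710839639520685e-05
px [361.2 182.5] n 115 z [0.046 0.111 0.119] mean [ 0.4353 -0.0144] rect [array([452.3, -54.2]), array([ 60.8, 226.4]), np.float64(20.4)]
px [198.  219.2] n 94 z [0.036 0.077 0.115] mean [0.8792 0.218 ] rect [array([879.4, 217.2]), array([13.3, 10.3]), np.float64(21.4)]
px [301.1 218.2] n 256 z [0.04  0.044 0.046] mean [0.6047 0.1317] rect [array([606. , 128.9]), array([ 37.7, 115.5]), np.float64(2.3)]
```

Emit:
{"name": "servo_tool", "arguments": {"series": [[[0.053, 0.029, 0, 0, 0, -0.036, 0], [0.106, 0.058, 0, 0, 0, -0.072, 0], [0.159, 0.087, 0, 0, 0, -0.108, 0], [0.212, 0.117, 0, 0, 0, -0.144, 0], [0.265, 0.146, 0, 0, 0, -0.18, 0], [0.318, 0.175, 0, 0, 0, -0.216, 0], [0.371, 0.204, 0, 0, 0, -0.252, 0], [0.425, 0.234, 0, 0, 0, -0.288, 0], [0.478, 0.263, 0, 0, 0, -0.324, 0], [0.531, 0.293, 0, 0, 0, -0.36, 0], [0.531, 0.293, 0, 0, 0, -0.36, 0], [0.531, 0.293, 0, 0, 0, -0.36, 0]]]}}

```text
time_s: 30.73
tool_pos: [0.6092, 0.0249, 0.0898]
tool_rot: [-179.8, 0.1, 92.2]
force: [-0.6, -0.0, -3.1]
grip_width: 0.0399
grasp_force: 30.0
```

```bash
python3 held.py -60 60 60 >/dev/null;python3 held.py -60 60 60; python3 plan.py c,0,4,20
```

```text
held 179 [[-49.0, -31.1, 107.0], [-0.5, 4.0, 125.5], [17.3, 22.3, 464.8]]
t 30.8333 pos [0.6085 0.0252 0.1215] rot [-1.7983e+02  4.0000e-02  9.2160e+01] f [-0.4  0.1 -2.7] w 0.0395 q7 9.7
carrier mm [ -1.5  -0.8 121.5]
c,0,4,20 -> [0.0162 0.0059 0.3383] [-0.001   0.0002 -0.0005]
```

Emit:
{"name": "servo_tool", "arguments": {"series": [[[0.01, 0.004, 0.05, 0, 0, 0, 0], [0.015, 0.004, 0.1, 0, 0, 0, 0], [0.015, 0.004, 0.15, 0, 0, 0, 0], [0.015, 0.004, 0.2, 0, 0, 0, 0], [0.015, 0.004, 0.25, 0, 0, 0, 0], [0.015, 0.004, 0.28, 0, 0, 0, 0], [0.015, 0.004, 0.3, 0, 0, 0, 0], [0.015, 0.004, 0.315, 0, 0, 0, 0], [0.015, 0.004, 0.33, 0, 0, 0, 0], [0.015, 0.004, 0.338, 0, 0, 0, 0], [0.015, 0.004, 0.338, 0, 0, 0, 0]]]}}

```text
time_s: 31.75
tool_pos: [0.6109, 0.0302, -0.0095]
tool_rot: [-180.0, -0.0, 92.3]
force: [-0.2, -0.1, -1.3]
grip_width: 0.04
grasp_force: 30.0
```

```bash
python3 plan.py c,0,18.6,18.5
```

```text
t 31.75 pos [0.6109 0.0302 0.0215] rot [-1.800e+02 -1.000e-02  9.226e+01] f [-0.2 -0.1 -1.3] w 0.04 q7 13.2
carrier mm [ 1.1  4.1 21.5]
c,0,18.6,18.5 -> [ 0.0484 -0.0037  0.01  ] [-0.     -0.      0.0001]
```

Emit:
{"name": "servo_tool", "arguments": {"series": [[[0, -0.003, 0.005, 0, 0, 0, 0], [0, -0.003, 0.009, 0, 0, 0, 0], [0.01, -0.003, 0.009, 0, 0, 0, 0], [0.02, -0.003, 0.009, 0, 0, 0, 0], [0.03, -0.003, 0.009, 0, 0, 0, 0], [0.038, -0.003, 0.009, 0, 0, 0, 0], [0.044, -0.003, 0.009, 0, 0, 0, 0], [0.05, -0.003, 0.009, 0, 0, 0, 0], [0.054, -0.003, 0.009, 0, 0, 0, 0], [0.054, -0.003, 0.009, 0, 0, 0, 0], [0.054, -0.003, 0.009, 0, 0, 0, 0]]]}}

```text
time_s: 32.67
tool_pos: [0.6107, 0.0416, -0.0112]
tool_rot: [179.9, 0.3, 92.1]
force: [1.2, -9.6, 5.5]
grip_width: 0.0401
grasp_force: 30.0
```

```bash
python3 plan.py c,0,18.6,18.5; python3 held.py -60 165 20
```

```text
t 32.6667 pos [0.6106 0.0417 0.0198] rot [179.86   0.29  92.1 ] f [ 1.2 -9.6  5.5] w 0.0401 q7 11.7
carrier mm [ 1.2 15.6 19.8]
c,0,18.6,18.5 -> [ 0.0101 -0.004   0.0044] [ 0.0008  0.0016 -0.0009]
held 377 [[-37.9, -7.6, 23.3], [-1.7, 82.0, 43.7], [19.7, 156.9, 360.3]]
```

Emit:
{"name": "servo_tool", "arguments": {"series": [[[0, 0, 0, 0, 0, 0, 0.7], [0, 0, 0, 0, 0, 0, 0.7], [0, 0, 0, 0, 0, 0, 0.7], [0, 0, 0, 0, 0, 0, 0.7], [0, 0, 0, 0, 0, 0, 0.7], [0, 0, -0.06, 0, 0, 0, 0.8], [0, 0, -0.12, 0, 0, 0, 0.4], [0, 0, -0.18, 0, 0, 0, 0], [0, 0, -0.2, 0, 0, 0, 0], [-0.1, 0, -0.2, 0, 0, 0, 0], [-0.2, 0, -0.2, 0, 0, 0, 0], [-0.25, 0, -0.2, 0, 0, 0, 0]]]}}

```text
time_s: 33.72
tool_pos: [0.6121, -0.0324, 0.0478]
tool_rot: [180.0, 0.1, 92.1]
force: [-0.4, -0.9, 0.3]
grip_width: 0.0355
grasp_force: 0.0
```

```bash
cat > row.py <<'E'
from h import *
O=np.array([.610,.0261,0]);C=R.from_euler("z",2.25,degrees=True)
for n in("side","top"):
    c=cam(n);P=cloud(c);q=C.inv().apply(P[red(c)]-O)*1000
    q=q[(abs(q[:,0])<40)&(q[:,1]>-80)&(q[:,1]<200)&(q[:,2]>38)&(q[:,2]<55)]
    if len(q)<20: continue
    print(n,len(q),np.percentile(q,[1,50,99],axis=0).round(1).tolist(), np.histogram(q[:,1],np.arange(-40,181,10))[0])
E
python3 row.py; python3 plan.py c,0,-50,16
python3 - <<'E'
from h import *
c=cam("side");f=c["frame"][170:260,240:380];a=cv2.resize(f,None,fx=5,fy=5,interpolation=2)
cv2.imwrite("pics/s6.png",a[:,:,::-1])
E
```

```text
side 337 [[-18.2, -10.5, 40.0], [-0.5, 83.9, 43.6], [17.9, 158.4, 46.3]] [ 0  0  6 13 16 19 16 16 19 14 21 21 19 21 22 21 22 23 22 26  0  0]
top 487 [[-19.9, 31.5, 39.3], [-0.5, 94.6, 44.7], [18.0, 156.7, 50.2]] [ 0  0  0  0  0  0  3 26 36 40 41 39 40 36 42 41 36 37 36 34  0  0]
t 33.8167 pos [ 0.6118 -0.0331  0.0787] rot [-1.800e+02  1.100e-01  9.193e+01] f [-0.4  0.1  0.5] w 0.0277 q7 16.9
carrier mm [ -0.5 -59.2  78.7]
c,0,-50,16 -> [0.0311 0.0015 0.209 ] [-0.      0.0006 -0.0018]
```

View pics/s6.png

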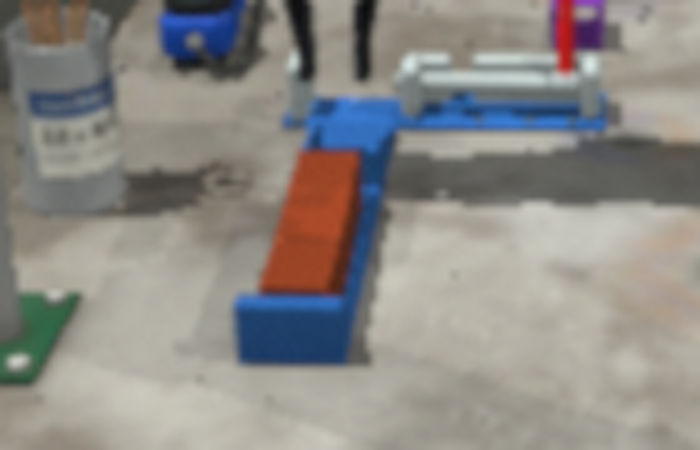

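All three tubes form one row from the stop (290,295) back to (330,152). Now a firm nudge from behind with closed fingers.

Emit:
{"name": "servo_tool", "arguments": {"series": [[[0.01, 0.001, 0, 0, 0, -0.002, 0], [0.02, 0.001, 0, 0, 0, -0.002, 0], [0.025, 0.001, 0.05, 0, 0, -0.002, 0], [0.025, 0.001, 0.1, 0, 0, -0.002, 0], [0.025, 0.001, 0.15, 0, 0, -0.002, 0], [0.025, 0.001, 0.195, 0, 0, -0.002, 0], [0.025, 0.001, 0.195, 0, 0, -0.002, 0], [0.04, 0.001, 0.195, 0, 0, -0.002, 0], [0.06, 0.001, 0.195, 0, 0, -0.002, 0], [0.08, 0.001, 0.195, 0, 0, -0.002, 0], [0.09, 0.001, 0.195, 0, 0, -0.002, 0], [0.09, 0.001, 0.195, 0, 0, -0.002, 0]]]}}

```text
time_s: 34.87
tool_pos: [0.6122, -0.0076, -0.0095]
tool_rot: [179.9, 0.4, 92.5]
force: [0.2, -10.4, -0.2]
grip_width: 0.0007
grasp_force: 5.3
```

```bash
python3 plan.py c,0,-30,19;python3 row.py
```

```text
t 34.8667 pos [ 0.6121 -0.0074  0.0215] rot [179.9    0.44  92.48] f [  0.2 -10.4  -0.2] w 0.0007 q7 16.8
carrier mm [  0.8 -33.5  21.5]
c,0,-30,19 -> [ 0.0118 -0.0026  0.0083] [0.0006 0.0025 0.0013]
side 345 [[-18.3, -15.2, 40.0], [-0.1, 80.4, 43.7], [18.5, 157.1, 46.0]] [ 0  0  6 17 16 14 20 16 18 23 19 21 19 22 19 20 22 23 23 27  0  0]
top 344 [[-20.3, 68.9, 39.5], [-0.3, 113.4, 44.5], [18.5, 156.8, 49.6]] [ 0  0  0  0  0  0  0  0  0  0  9 32 38 38 39 42 36 36 38 36  0  0]
```

Emit:
{"name": "servo_tool", "arguments": {"series": [[[0.005, 0, 0, 0, 0, 0, 0], [0.01, 0, 0, 0, 0, 0, 0], [0.012, 0, 0, 0, 0, 0, 0], [0.012, 0, 0, 0, 0, 0, 0], [0.012, 0, 0, 0, 0, 0, 0]]]}}

```text
time_s: 35.38
tool_pos: [0.6121, -0.0075, -0.0093]
tool_rot: [179.9, 0.6, 92.3]
force: [0.1, -15.0, -1.0]
grip_width: 0.0003
grasp_force: 7.7
```

```bash
python3 plan.py c,0,-70,130; python3 row.py|cut -c1-90
```

```text
t 35.3833 pos [ 0.612  -0.0072  0.0217] rot [179.88   0.62  92.33] f [  0.1 -15.   -1. ] w 0.0003 q7 16.4
carrier mm [  0.7 -33.4  21.7]
c,0,-70,130 -> [-0.126  -0.0017 -0.3597] [0.0007 0.0034 0.0004]
side 346 [[-18.4, -15.6, 40.1], [-0.2, 81.7, 43.6], [18.9, 158.0, 45.9]] [ 0  0  8 16 15 1
top 340 [[-20.3, 69.0, 40.3], [-0.9, 114.4, 44.7], [18.0, 156.5, 50.2]] [ 0  0  0  0  0  0
```

The force rose with no movement, so the row is tight. Backing off and heading for the handle.

Emit:
{"name": "servo_tool", "arguments": {"series": [[[-0.03, 0, 0, 0, 0, 0, 0], [-0.1, 0, 0, 0, 0, 0, 0], [-0.12, 0, -0.06, 0, 0, 0, 0.4], [-0.12, 0, -0.14, 0, 0, 0, 0.4], [-0.12, 0, -0.22, 0, 0, 0, 0.4], [-0.12, 0, -0.3, 0, 0, 0, 0.4], [-0.12, 0, -0.36, 0, 0, 0, 0.4], [-0.12, 0, -0.4, 0, 0, 0, 0.4], [-0.12, 0, -0.4, 0, 0, 0, 0.4], [-0.12, 0, -0.4, 0, 0, 0, 0.4]]]}}

```text
time_s: 36.32
tool_pos: [0.6135, -0.0332, 0.1098]
tool_rot: [179.9, -0.1, 92.7]
force: [-0.0, -0.4, -0.5]
grip_width: 0.0341
grasp_force: 0.0
```

```bash
python3 row.py|cut -c1-90; python3 hand.py; python3 plan.py c,-150,-181.5,140 c,-150,-181.5,54; python3 look.py | grep "n .*z"|head -4
```

```text
side 338 [[-18.4, -9.9, 39.6], [-0.9, 83.6, 43.7], [17.3, 157.3, 45.9]] [ 0  0  3 17 14 22
top 487 [[-20.3, 31.8, 39.5], [-1.1, 95.0, 44.7], [18.1, 156.2, 50.2]] [ 0  0  0  0  0  0 
top 40 min [-156.4 -195.9   36.9] max [-146.2 -166.8   93.6] med [-151.1 -180.2   70.9] ang from med 12.8
side 35 min [-154.8 -191.5   34.7] max [-147.4 -168.4   85.8] med [-151.  -180.5   60.9] ang from med 16.7
t 36.5167 pos [ 0.6122 -0.0337  0.1389] rot [-179.86    0.     92.63] f [ 0.  -0.  -0.4] w 0.0346 q7 15.7
carrier mm [-1.000e-01 -5.990e+01  1.389e+02]
c,-150,-181.5,140 -> [-0.4022 -0.5023 -0.0024] [-0.0008  0.      0.0021]
c,-150,-181.5,54 -> [-0.4022 -0.5016  0.2842] [-0.0008  0.      0.0021]
px [267.7 183.1] n 494 z [0.041 0.045 0.048] mean [0.6051 0.1213] rect [array([605.6, 118.8]), array([ 40.7, 128.6]), np.float64(1.6)]
px [360.8 225.3] n 41 z [0.042 0.07  0.09 ] mean [ 0.4654 -0.1596] rect [array([ 465.8, -160.6]), array([10.3, 29.1]), np.float64(5.6)]
px [486.1 296.9] n 15 z [0.052 0.059 0.064] mean [ 0.2421 -0.5324] rect [array([ 242.9, -533.2]), array([ 4.1, 15.1]), np.float64(75.2)]
px [188.6 140.3] n 21 z [0.008 0.011 0.016] mean [0.7608 0.3839] rect [array([761.8, 382.8]), array([22. , 18.9]), np.float64(10.3)]
```

Emit:
{"name": "servo_tool", "arguments": {"series": [[[-0.05, -0.063, 0, 0, 0, 0, 0.4], [-0.1, -0.126, 0, 0, 0, 0, 0.4], [-0.15, -0.189, 0, 0, 0, 0.001, 0.4], [-0.2, -0.252, 0, 0, 0, 0.002, 0.4], [-0.25, -0.315, 0, 0, 0, 0.002, 0.4], [-0.3, -0.378, 0, 0, 0, 0.002, 0.4], [-0.35, -0.44, 0, 0, 0, 0.002, 0.4], [-0.39, -0.485, 0, 0, 0, 0.002, 0.4], [-0.402, -0.502, 0, 0, 0, 0.002, 0.4], [-0.402, -0.502, 0, 0, 0, 0.002, 0.4], [-0.402, -0.502, 0, 0, 0, 0.002, 0.4]]]}}

```text
time_s: 37.53
tool_pos: [0.4688, -0.1606, 0.1094]
tool_rot: [180.0, -0.0, 92.3]
force: [-0.0, 0.6, -0.7]
grip_width: 0.035
grasp_force: 0.0
```

```bash
python3 hand.py; python3 plan.py c,-150.5,-181.5,55
```

```text
top 4 min [-151.1 -171.9   35.4] max [-147.7 -167.    49.2] med [-149.5 -170.5   42. ] ang from med 1.8
side 28 min [-151.3 -187.7   36.3] max [-147.4 -167.5   84.9] med [-150.9 -175.9   60.2] ang from med 9.8
t 37.6333 pos [ 0.4692 -0.1602  0.1404] rot [1.7998e+02 1.0000e-02 9.2370e+01] f [ 0.5  0.  -0.5] w 0.0346 q7 20.9
carrier mm [-148.  -180.6  140.4]
c,-150.5,-181.5,55 -> [-0.0029 -0.0085  0.2845] [0.0001 0.0001 0.0007]
```

Emit:
{"name": "servo_tool", "arguments": {"series": [[[-0.003, -0.008, 0, 0, 0, 0, 0.4], [-0.003, -0.008, 0.06, 0, 0, 0, 0.4], [-0.003, -0.008, 0.12, 0, 0, 0, 0.4], [-0.003, -0.008, 0.18, 0, 0, 0, 0.4], [-0.003, -0.008, 0.24, 0, 0, 0, 0.4], [-0.003, -0.008, 0.284, 0, 0, 0, 0.4], [-0.003, -0.008, 0.284, 0, 0, 0, 0.4], [-0.003, -0.008, 0.284, 0, 0, 0, 0]]], "grip_force": 15}}

```text
time_s: 38.3
tool_pos: [0.4655, -0.1621, 0.0237]
tool_rot: [-179.9, 0.0, 92.3]
force: [0.6, -0.9, 0.3]
grip_width: 0.0324
grasp_force: 0.0
```

Emit:
{"name": "servo_tool", "arguments": {"series": [[[0, 0, 0, 0, 0, 0, 0], [0, 0, 0, 0, 0, 0, 0], [0, 0, 0, 0, 0, 0, 0], [0, 0, 0, 0, 0, 0, 0], [0, 0, 0, 0, 0, 0, 0], [0, 0, 0, 0, 0, 0, 0], [0, 0, 0, 0, 0, 0, 0]]]}}

```text
time_s: 38.88
tool_pos: [0.4671, -0.1624, 0.0249]
tool_rot: [179.9, 0.0, 92.3]
force: [3.0, 0.3, 2.8]
grip_width: 0.0115
grasp_force: 15.0
```

```bash
python3 plan.py c,-75,-181.5,55
```

```text
t 38.8833 pos [ 0.4671 -0.1624  0.0559] rot [1.7986e+02 1.0000e-02 9.2270e+01] f [3.  0.3 2.8] w 0.0115 q7 28.0
carrier mm [-150.2 -182.8   55.9]
c,-75,-181.5,55 -> [0.0041 0.2508 0.0037] [0.0008 0.0001 0.0001]
```

Emit:
{"name": "servo_tool", "arguments": {"series": [[[0, 0.025, 0, 0, 0, 0, 0], [0.001, 0.05, 0, 0, 0, 0, 0], [0.001, 0.075, 0, 0, 0, 0, 0], [0.001, 0.1, 0, 0, 0, 0, 0], [0.002, 0.125, 0, 0, 0, 0, 0], [0.002, 0.15, 0, 0, 0, 0, 0], [0.002, 0.175, 0, 0, 0, 0, 0], [0.002, 0.2, 0, 0, 0, 0, 0], [0.002, 0.225, 0, 0, 0, 0, 0], [0.002, 0.245, 0, 0, 0, 0, 0], [0.002, 0.256, 0, 0, 0, 0, 0], [0.002, 0.256, 0, 0, 0, 0, 0]]]}}

```text
time_s: 39.88
tool_pos: [0.5421, -0.1604, 0.0248]
tool_rot: [-179.9, 0.1, 92.2]
force: [-2.3, -2.1, 7.8]
grip_width: 0.0114
grasp_force: 15.0
```

```bash
python3 hand.py; python3 plan.py c,-75,-181.5,55
```

```text
side 50 min [ -81.  -191.3   34.7] max [ -69.1 -168.1   93.8] med [ -76.3 -178.7   66.5] ang from med 12.1
t 39.9833 pos [ 0.5421 -0.1604  0.0558] rot [-1.7994e+02  7.0000e-02  9.2200e+01] f [-2.6 -1.8  6.4] w 0.0114 q7 31.0
carrier mm [ -75.1 -183.7   55.8]
c,-75,-181.5,55 -> [0.0072 0.0004 0.0026] [-0.0003  0.0004 -0.0003]
```

Emit:
{"name": "servo_tool", "arguments": {"series": [[[-0.009, 0, 0.003, 0, 0, 0, 0], [-0.018, 0, 0.006, 0, 0, 0, 0], [-0.032, 0, 0.013, 0, 0, 0, 0], [-0.045, 0, 0.021, 0, 0, 0, 0], [-0.058, 0, 0.031, 0, 0, 0, 0], [-0.069, 0, 0.042, 0, 0, 0, 0], [-0.08, 0, 0.054, 0, 0, 0, 0], [-0.089, 0, 0.067, 0, 0, 0, 0], [-0.097, 0, 0.081, 0, 0, 0, 0], [-0.103, 0, 0.095, 0, 0, 0, 0], [-0.108, 0, 0.112, 0, 0, 0, 0], [-0.11, 0, 0.126, 0, 0, 0, 0]]]}}

```text
time_s: 40.98
tool_pos: [0.5432, -0.1925, -0.0142]
tool_rot: [-179.9, 0.0, 92.2]
force: [-2.5, -0.2, 11.7]
grip_width: 0.0114
grasp_force: 15.0
```

```bash
python3 hand.py; python3 plan.py c,-75,-216.4,16
```

```text
side 21 min [ -82.2 -225.5   32.8] max [ -70.  -187.6   45.3] med [ -75.3 -207.3   36.7] ang from med 73.9
t 41.0833 pos [ 0.5432 -0.1924  0.0169] rot [-1.7992e+02  2.0000e-02  9.2220e+01] f [-1.9 -0.9  1.7] w 0.0109 q7 36.9
carrier mm [ -75.3 -215.7   16.9]
c,-75,-216.4,16 -> [-0.0022  0.001   0.0029] [-0.0004  0.0001 -0.0002]
```

Same pose as the original locked grip. A last press, then release and rise clear.

Emit:
{"name": "servo_tool", "arguments": {"series": [[[-0.001, 0, 0.006, 0, 0, 0, 0], [-0.001, 0, 0.01, 0, 0, 0, 0], [-0.001, 0, 0.01, 0, 0, 0, 0], [-0.001, 0, 0.01, 0, 0, 0, 0.4], [-0.001, 0, 0.01, 0, 0, 0, 0.4], [-0.001, 0, 0.01, 0, 0, 0, 0.4], [-0.001, 0, 0.01, 0, 0, 0, 0.4], [-0.001, 0, 0.01, 0, 0, 0, 0.4], [-0.001, 0, 0.01, 0, 0, 0, 0.4], [-0.001, 0, -0.06, 0, 0, 0, 0.4], [-0.001, 0, -0.14, 0, 0, 0, 0.4], [-0.001, 0, -0.22, 0, 0, 0, 0.4]]]}}

```text
time_s: 42.08
tool_pos: [0.5431, -0.1919, 0.0525]
tool_rot: [-179.9, 0.0, 92.3]
force: [0.8, -0.0, -0.7]
grip_width: 0.0346
grasp_force: 0.0
```

Emit:
{"name": "servo_tool", "arguments": {"series": [[[0, -0.05, -0.1, 0, 0, 0, 0.4], [0, -0.1, -0.2, 0, 0, 0, 0.4], [-0.1, -0.1, -0.25, 0, 0, 0, 0.4], [-0.2, -0.1, -0.25, 0, 0, 0, 0.4], [-0.3, -0.1, -0.25, 0, 0, 0, 0.4], [-0.4, -0.1, -0.25, 0, 0, 0, 0.4], [-0.5, -0.1, -0.25, 0, 0, 0, 0.4], [-0.6, -0.1, -0.25, 0, 0, 0, 0.4], [-0.7, -0.1, -0.25, 0, 0, 0, 0.4], [-0.7, -0.1, -0.25, 0, 0, 0, 0.4], [-0.7, -0.1, -0.25, 0, 0, 0, 0.4]]]}}

```text
time_s: 43.0
tool_pos: [0.5206, -0.4054, 0.1269]
tool_rot: [-179.9, 0.1, 92.0]
force: [0.7, 0.7, 0.8]
grip_width: 0.0345
grasp_force: 0.0
```

```bash
python3 hand.py; python3 row.py; python3 - <<'E'
from h import *
c=cam("top");f=c["frame"][110:300,150:460];cv2.imwrite("pics/t9.png",cv2.resize(f,None,fx=2.58,fy=2.58,interpolation=2)[:,:,::-1])
E
```

```text
top 68 min [ -81.8 -235.9   28.7] max [ -70.1 -178.9   44.7] med [ -76.6 -207.4   36.7] ang from med 74.0
side 21 min [ -79.5 -226.    32.8] max [ -70.2 -179.    41.9] med [ -75.  -208.9   36. ] ang from med 75.6
side 339 [[-18.3, -8.2, 39.7], [-0.5, 82.6, 43.7], [18.1, 158.1, 45.9]] [ 0  0  1 18 17 17 15 19 20 17 19 19 20 20 22 20 21 22 25 26  1  0]
top 698 [[-20.0, -18.4, 39.7], [-1.4, 69.5, 44.7], [18.0, 156.5, 50.1]] [ 0  4 37 36 40 39 40 39 36 41 40 41 38 37 41 41 36 36 40 36  0  0]
```

View pics/t9.png

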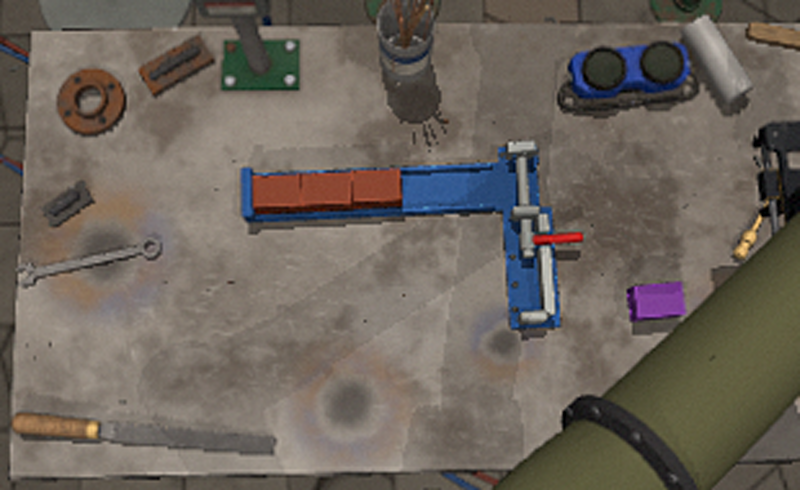

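The row at (255–402,190) is tight against the stop. The rod is across to the staple at (522,148), and the handle is down in the notch at (558,238). Handing in.

```bash
python3 -c "
from cell import env
print(env.sign_off())"
```

```text
the job is handed in; nothing more can be done
None
```

I handed the job in at about 43 s on the robot's clock: the three red-brown tubes on the table are in the carrier, tight against the end stop and each other, and the bolt is fully across with its handle down in the keeper notch; the sign-off returned no verdict.

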